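Finish the jar wash-up

TASK

Scrub out the green jar with the bottle brush, pushing the bristles right to the bottom three times and drawing them up to the jar's mouth in between, and stand the brush back in its crock before you put that jar away. Stand every sound jar, the green one included, in the bamboo caddy, one to a cell with the mouth up, and set every chipped jar in the grey tub. It is glass, so set it down rather than drop it, and leave the other kitchen things where they are.

Things in the scene. Friction and masses are not known exactly. Their poses are not given: they have to be found in the camera images.
- caddy: bamboo jar caddy, fixed: an open-topped tray with thin dividers making 3 by 2 cells, 249 mm along its x, 167 mm along its y, 48 mm tall; floor 4 mm, walls and dividers 3 mm, each cell 79 mm square inside, 82 mm from centre to centre. Origin at the centre of its underside. It may stand to the robot's left or right, changing places with the tub
- cell1 (a point): centre of the floor of one caddy cell (4 mm above the counter)
- cell2 (a point): centre of the floor of one caddy cell (4 mm above the counter)
- cell3 (a point): centre of the floor of one caddy cell (4 mm above the counter)
- cell4 (a point): centre of the floor of one caddy cell (4 mm above the counter)
- cell5 (a point): centre of the floor of one caddy cell (4 mm above the counter)
- cell6 (a point): centre of the floor of one caddy cell (4 mm above the counter)
- tub: grey plastic dish tub for discards, fixed, empty: 250 mm along its x, 165 mm along its y, 70 mm tall, walls and floor 4 mm. Origin at the centre of its underside
- green_jar: the green jar that still has to be scrubbed, standing on the blue mat: sound, straight-sided empty glass jar, open at the top, 56 mm across, 100 mm tall (neck 53 mm across in the top 14 mm), walls 4 mm, glass bottom 8 mm thick, about 0.2 kg; origin at the centre of its underside, z up along its axis. Inside diameter about 48 mm (45 mm at the neck)
- jar1: sound amber jar, standing on the counter: straight-sided empty glass jar, open at the top, 56 mm across, 100 mm tall (neck 53 mm across in the top 14 mm), walls 4 mm, glass bottom 8 mm thick, about 0.2 kg; origin at the centre of its underside, z up along its axis. May be absent
- jar2: sound amber jar, standing on the counter: straight-sided empty glass jar, open at the top, 56 mm across, 100 mm tall (neck 53 mm across in the top 14 mm), walls 4 mm, glass bottom 8 mm thick, about 0.2 kg; origin at the centre of its underside, z up along its axis. May be absent
- jar3: sound amber jar, standing on the counter: straight-sided empty glass jar, open at the top, 56 mm across, 100 mm tall (neck 53 mm across in the top 14 mm), walls 4 mm, glass bottom 8 mm thick, about 0.2 kg; origin at the centre of its underside, z up along its axis. May be absent
- chipped1: chipped amber glass jar: same size as a sound jar (56 mm across, 100 mm tall, 0.17 kg) but a wide piece of the upper wall and rim is broken out: about 120 degrees of the wall, centred on its own +x side, is missing down to about 57 mm above its underside; its +y and -y sides are whole. Origin at the centre of its underside, z along its axis. May be absent
- chipped2: chipped amber glass jar: same size as a sound jar (56 mm across, 100 mm tall, 0.17 kg) but a wide piece of the upper wall and rim is broken out: about 120 degrees of the wall, centred on its own +x side, is missing down to about 57 mm above its underside; its +y and -y sides are whole. Origin at the centre of its underside, z along its axis. May be absent
- mat: blue silicone drip mat, fixed, 110 x 110 x 3 mm; origin at the centre of its underside
- brush: bottle brush, 190 mm long, 0.07 kg, standing upright in the crock, bristle end down: white round bristle head 28 mm across and 64 mm long, thin wire stem, then a round red handle 18 mm across from 118 to 190 mm above the bristle end. Origin at the bristle end, on the axis; z runs along it to the handle's top
- brush_tip (a point): bristle end of the brush, on its axis
- crock: white ceramic brush crock, fixed, open at the top: about 62 mm across (84 mm at the foot), 85 mm tall, inside 49 mm across, inner floor 8 mm above its origin, which is the centre of its underside
- spice_red: bystander: full glass spice jar with a red cap, 46 mm across, 105 mm tall, on the turntable; origin at the centre of its underside
- spice_black: bystander: full glass spice jar with a black cap, 46 mm across, 105 mm tall, on the turntable; origin at the centre of its underside
- mill: bystander: steel pepper mill, 54 mm across, 164 mm tall, on the turntable (260 mm across, top 24 mm above the counter, turns freely); origin at the centre of its underside
- turner: bystander: bamboo turner 300 mm long lying on the counter beyond the mat; origin on its underside, near its middle
- ramekin: bystander: low blue ceramic ramekin, 64 mm across, 36 mm tall, between the mat and the crock; origin at the centre of its underside
Not all that is in view belongs to the job. What is shaped like the jar1 but yellow is not meant.

How it is judged:
On the way, in this order (a step that is already met when the one before it is completed fails the run):
1. the brush's end reaches the bottom of the green jar (first stroke) (horizontal distance between brush_tip and green_jar below 0.024 m and z of brush_tip in the frame of green_jar below 0.025 m), for 0.05 s.
2. the brush's end is drawn up towards the green jar's mouth (after the first stroke) (z of brush_tip in the frame of green_jar above 0.06 m), for 0.05 s.
3. the brush's end reaches the bottom of the green jar (second stroke) (all of step 1), for 0.05 s.
4. the brush's end is drawn up towards the green jar's mouth (after the second stroke) (z of brush_tip in the frame of green_jar above 0.06 m), for 0.05 s.
5. the brush's end reaches the bottom of the green jar (third stroke) (all of step 3), for 0.05 s.
6. the brush stands in its crock again, let go (horizontal distance between brush_tip and crock below 0.022 m and z of brush_tip in the frame of crock below 0.03 m and angle between brush's own z axis and vertical below 0.4 rad and contact force between the fingers and brush below 0.1 N), for 0.2 s.
7. the scrubbed green jar stands in a cell of the caddy ((horizontal distance between green_jar and cell1 below 0.018 m or horizontal distance between green_jar and cell2 below 0.018 m or horizontal distance between green_jar and cell3 below 0.018 m or horizontal distance between green_jar and cell4 below 0.018 m or horizontal distance between green_jar and cell5 below 0.018 m or horizontal distance between green_jar and cell6 below 0.018 m) and z of green_jar in the frame of caddy below 0.012 m and angle between green_jar's own z axis and vertical below 0.12 rad and linear speed of green_jar below 0.03 m/s), for 0.2 s.
At the end, for the whole second after the job is handed in: every sound jar and the green jar stand upright (within 7 degrees) on the floor of a caddy cell, within 18 mm of its centre, each in its own cell; every chipped jar rests inside the tub, on its floor; the brush stands in its crock, bristles down (all of step 7 and (horizontal distance between jar1 and cell1 below 0.018 m or horizontal distance between jar1 and cell2 below 0.018 m or horizontal distance between jar1 and cell3 below 0.018 m or horizontal distance between jar1 and cell4 below 0.018 m or horizontal distance between jar1 and cell5 below 0.018 m or horizontal distance between jar1 and cell6 below 0.018 m) and z of each of jar1, jar2, jar3 in the frame of caddy below 0.012 m and angle between each of jar1, jar2, jar3's own z axis and vertical below 0.12 rad and linear speed of each of jar1, jar2, jar3, chipped1, chipped2 below 0.03 m/s and (horizontal distance between jar2 and cell1 below 0.018 m or horizontal distance between jar2 and cell2 below 0.018 m or horizontal distance between jar2 and cell3 below 0.018 m or horizontal distance between jar2 and cell4 below 0.018 m or horizontal distance between jar2 and cell5 below 0.018 m or horizontal distance between jar2 and cell6 below 0.018 m) and (horizontal distance between jar3 and cell1 below 0.018 m or horizontal distance between jar3 and cell2 below 0.018 m or horizontal distance between jar3 and cell3 below 0.018 m or horizontal distance between jar3 and cell4 below 0.018 m or horizontal distance between jar3 and cell5 below 0.018 m or horizontal distance between jar3 and cell6 below 0.018 m) and x of chipped1 in the frame of tub between -0.123 and 0.123 m and y of chipped1 in the frame of tub between -0.08 and 0.08 m and z of each of chipped1, chipped2 in the frame of tub below 0.05 m and x of chipped2 in the frame of tub between -0.123 and 0.123 m and y of chipped2 in the frame of tub between -0.08 and 0.08 m and horizontal distance between brush_tip and crock below 0.022 m and z of brush_tip in the frame of crock below 0.03 m and angle between brush's own z axis and vertical below 0.4 rad); the robot touches nothing.
It fails at once if a bystander (spice jars, mill, turner or ramekin) is shifted by more than 50 mm (distance of any of spice_red, spice_black, mill, turner, ramekin from where it was at the start of the episode above 0.05 m).
It fails at once if a jar is dropped (falls free faster than 0.9 m/s, a drop of over 40 mm) ((linear speed of jar1 above 0.9 m/s and contact force between the fingers and jar1 below 0.05 N) or (linear speed of jar2 above 0.9 m/s and contact force between the fingers and jar2 below 0.05 N) or (linear speed of jar3 above 0.9 m/s and contact force between the fingers and jar3 below 0.05 N) or (linear speed of chipped1 above 0.9 m/s and contact force between the fingers and chipped1 below 0.05 N) or (linear speed of chipped2 above 0.9 m/s and contact force between the fingers and chipped2 below 0.05 N) or (linear speed of green_jar above 0.9 m/s and contact force between the fingers and green_jar below 0.05 N)).
Of jar1, jar2, jar3 only 2 to 3 are there at a start; the rules pass over those that are not, and their reading is None.
Of chipped1, chipped2 only 1 to 2 are there at a start; the rules pass over those that are not, and their reading is None.
At some moment in a run one of jar1, jar2, jar3, chipped1, chipped2 may be knocked a few centimetres aside while the robot is not near it.
It also fails if it takes over 208 s, if anything falls off the work surface, if the arm or the gripper's body presses on something with over 40 N, if the wrist force passes 120 N, or if a joint passes its speed limit or range.

ROBOT

A 7-joint arm with a two-finger parallel gripper is mounted at the origin on the work surface. World frame = base frame: x ahead of the robot, y to its left, z up, the work surface at z = 0. Lengths are in m, angles in rad, forces in N, time in s.
With the tool pointing down it reaches from about 0.425 to 0.95 m from the base axis. Payload 16.7 kg.
Tool frame: the origin (TCP) lies midway between the tips of the shut fingers; the grasp point (between the pads) lies r.grasp_offset behind it (r.grasp_offset is the distance from the TCP to the grasp point, in m); z points along the fingers, y is the line along which they close (so a half turn about z gives the same grasp; the last joint's range is limited). The gripper opens to 94 mm and grips with 3 to 60 N. Pads are 16 mm wide; open, the fingers measure 119 mm over their backs; the gripper's body (75 mm by 177 mm) begins 78 mm behind the grasp point.
Start: joints at [1.075, 0.426, 0.074, 1.606, -0.034, 1.111, -0.067], TCP at [0.229, -0.635, 0.205] pointing down, gripper open.
Joint ranges: [-2.85, 2.85], [-0.5, 2.14], [-1.23, 1.37], [0.21, 2.46], [-1.02, 4.16], [0.16, 2.05], [-2.73, 2.73]. Speed limits (rad/s): [1.89, 1.89, 2.39, 2.39, 3.01, 3.01, 3.01].

INTERFACE

Orientations are given as a unit quaternion [x, y, z, w].
In Python, from station import r gives the robot as it stands. The module is installed in compiled form; this text tells all that it offers.
- The arm moves only by the tool play_rows, never from a script. Its argument "deltas" is a list that holds one entry, the list of rows, each a list of 7 numbers: the turn, a rotation vector about the world's x, y, z as a fraction of full scale, then the shift along the world's x, y, z as a fraction of full scale, then the closure, from 0 (fully open) to 1 (shut). A call has exactly 5 rows; each row is the pose to reach, as a shift and turn from the pose commanded when the call began, turning the shorter way round; what a row does not reach only later rows make up. Full scale, the value 1, is 800 mm for a shift and 360 degrees for a turn. A row lasts 1/12 s, in which the tool goes at most 41.7 mm and 7.16 degrees, less where a joint would pass 70% of its speed; a pose out of reach is approached as far as the arm can. A call with a number of a shift or a turn outside -1 to 1 is refused whole. A call with a gripper value outside its range is refused whole. The fingers move at their own pace and stop on an object; "grip_force" is the grip in N (left out, the last holds). Time passes only in rows, so rows that repeat a pose let the fingers close, or fill a call up. It gives the time, the measured TCP pose, the force, the opening and the grip force at its end, in the units of the state.
- r.state(): the state, without advancing time (a new reading comes with each control period).
- r.camera(name): name is "scene" or "top" or "wrist"; returns a dict with "img" (400x640x3 uint8, red, green, blue), "fx", "fy", "cx", "cy" (pixels), "k1" (the pictures are not rectified: a ray, as slopes to the right and down, at radius r is drawn at 1 + k1 r^2 times it, then the intrinsics apply), "world_from_camera" (4x4, takes a point from camera to world coordinates). Camera axes: x right, y down, z forward; pixel columns grow to the right and rows downward; lengths in m; the calibration is good to about 2 mm. A picture is of the moment at which its call begins. There is no depth.
- r.sign_off(): hands the job in; it is judged then, once.
The state is a dict: "time_s": time; "q": joint angles; "qvel": joint speeds; "effort": joint torques, N m; "tcp_pos": TCP position; "orientation": TCP orientation; "force": force on the tool from outside, world axes, zero at the start; "wrist_torque": the same for the moment, N m; "width": finger opening in m; "finger_force": force on a finger pad.
Only numpy, scipy, OpenCV 4.12 (cv2) and the standard library are available. Lean on these libraries where they do the work, as an engineer would, in place of code of your own. Each camera call takes 0.05 s, during which the arm holds its last target. There are 200 camera calls.

## Working session

There is one attempt and no reset: what is moved stays moved. The work goes in short steps, Python scripts to look and compute and a tool call to move; the robot and the scene stay as the last step left them, time stands still between calls to the robot, and variables do not carry over. Pictures are saved under pics/ and viewed, at most 17 in all, crops included, and the job is handed in when it is done.

Besides the shell and the picture viewer there is one more tool, called after "Request:" as name(argument=value, ...), one argument or row to a line, values as JSON. play_rows: Moves the arm, as the interface text tells. Shift numbers are shares of 800 mm and turn numbers shares of 360 degrees, none past 1 either way. Its arguments: {"type":"object","properties":{"deltas":{"type":"array","items":{"type":"array","items":{"type":"array","items":{"type":"number","minimum":-1,"maximum":1}}}},"grip_force":{"type":"number"}},"required":["deltas"]}

```bash
mkdir -p pics; cat > h.py <<'E'
import numpy as np, cv2
from station import r
def snap(n,tag):
    c=r.camera(n); np.savez(f'pics/{tag}.npz',**c); cv2.imwrite(f'pics/{tag}.png',cv2.cvtColor(c['img'],cv2.COLOR_RGB2BGR)); return c
def load(tag): return dict(np.load(f'pics/{tag}.npz'))
def ray(c,u,v):
    x=(u-c['cx'])/c['fx'];y=(v-c['cy'])/c['fy'];xd,yd=x,y
    for _ in range(20):
        s=1+c['k1']*(x*x+y*y);x,y=xd/s,yd/s
    T=c['world_from_camera'];d=T[:3,:3]@np.array([x,y,1.]);return T[:3,3],d
def plane(c,u,v,z):
    o,d=ray(c,u,v);return o+d*(z-o[2])/d[2]
def tri(c1,p1,c2,p2):
    o1,d1=ray(c1,*p1);o2,d2=ray(c2,*p2);t=np.linalg.lstsq(np.c_[d1,-d2],o2-o1,rcond=None)[0]
    a,b=o1+t[0]*d1,o2+t[1]*d2;return (a+b)/2,np.linalg.norm(a-b)
def proj(c,P):
    T=c['world_from_camera'];p=T[:3,:3].T@(np.array(P)-T[:3,3]);x,y=p[0]/p[2],p[1]/p[2];s=1+c['k1']*(x*x+y*y)
    return np.array([c['fx']*x*s+c['cx'],c['fy']*y*s+c['cy']])
E
python3 - <<'E'
from h import *
for n in ('scene','top','wrist'):
    c=snap(n,n+'0');print(n,c['fx'],c['k1'],c['world_from_camera'].round(3).tolist())
print(r.state(),r.grasp_offset)
E
```

```text
scene 471.8746893171722 -0.03719989108190963 [[-0.859, 0.423, -0.288, 0.938], [0.511, 0.703, -0.494, 0.487], [-0.007, -0.572, -0.82, 1.13], [0.0, 0.0, 0.0, 1.0]]
top 463.026370555848 -0.1278864321072468 [[-0.012, -0.997, 0.07, 0.437], [-1.0, 0.012, 0.003, -0.163], [-0.004, -0.07, -0.998, 1.719], [0.0, 0.0, 0.0, 1.0]]
wrist 313.8863738001761 -0.037822341063564996 [[0.338, -0.912, -0.232, 0.297], [-0.941, -0.328, -0.082, -0.61], [-0.001, 0.246, -0.969, 0.384], [0.0, 0.0, 0.0, 1.0]]
{'time_s': 0.15, 'q': array([ 1.0755018 ,  0.42657702,  0.07384331,  1.6064114 , -0.03409366,
        1.11079432, -0.06710656]), 'qvel': array([-0.00017356, -0.00206729,  0.00140347, -0.00395239,  0.00203358,
       -0.00019508,  0.00185578]), 'effort': array([ 5.46269235e-03, -9.36284852e+01,  3.67008828e+00, -4.54422891e+01,
       -4.84523317e-02,  1.78495003e-02,  1.69407226e-04]), 'tcp_pos': array([ 0.22866734, -0.63475468,  0.20496509]), 'orientation': array([ 9.85092296e-01,  1.72026020e-01, -1.08660088e-04, -4.52924801e-04]), 'force': array([-0.04966544, -0.5575652 , -0.40980547]), 'wrist_torque': array([-0.04963797, -0.01099474,  0.05579711]), 'finger_force': 0.0, 'width': 0.0940788207722528} 0.0188
```

View pics/top0.png

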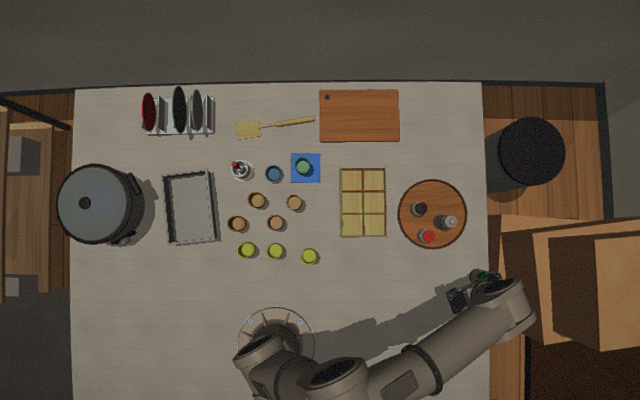

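View pics/scene0.png

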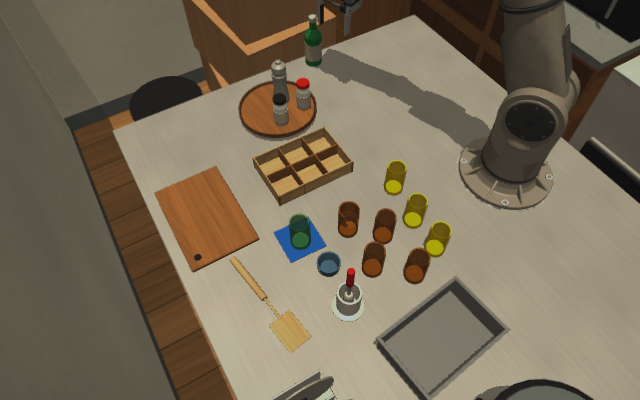

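```bash
python3 - <<'E'
from h import *
a=cv2.imread('pics/scene0.png')[190:320,270:450]; b=cv2.imread('pics/top0.png')[145:270,220:330]
a=cv2.resize(a,None,fx=4.4,fy=4.4,interpolation=cv2.INTER_CUBIC);b=cv2.resize(b,None,fx=5,fy=4.8,interpolation=cv2.INTER_CUBIC)
cv2.imwrite('pics/cropS.png',a);cv2.imwrite('pics/cropT.png',b)
t=load('top0')
for n,p,z in [('b',(257,200),.1),('a',(294,203),.1),('c',(237,223),.1),('d',(276,223),.1),('green',(303,167),.1),('crock',(241,170),.085),('ram',(274,174),.036),('matc',(306,168),.003)]: print(n,plane(t,*p,z).round(3))
E
```

```text
b [0.53  0.052 0.1  ]
a [ 0.518 -0.078  0.1  ]
c [0.45  0.123 0.1  ]
d [ 0.449 -0.014  0.1  ]
green [ 0.645 -0.11   0.1  ]
crock [0.639 0.112 0.085]
ram [ 0.629 -0.002  0.036]
matc [ 0.653 -0.118  0.003]
```

View pics/cropS.png

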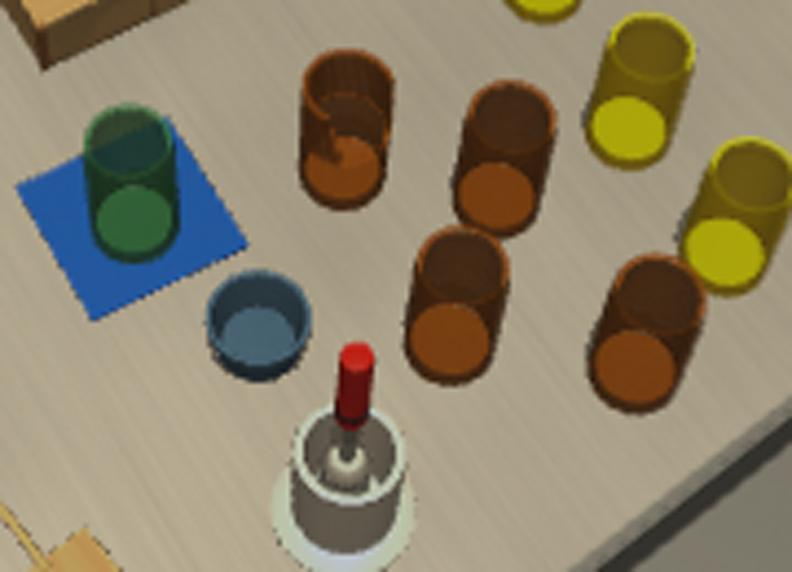

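View pics/cropT.png

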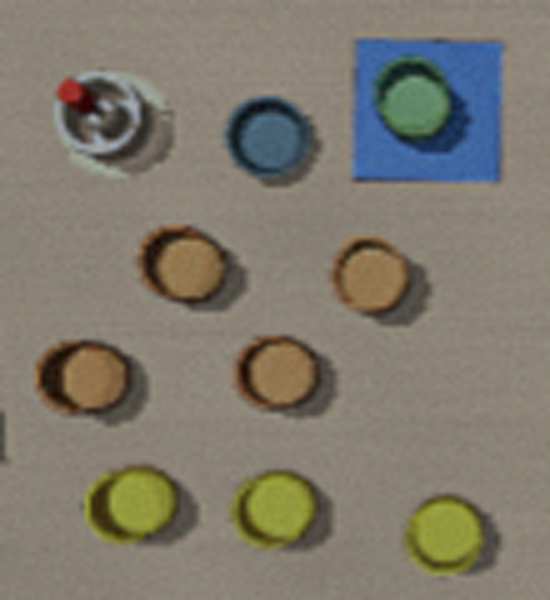

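```bash
cat > det.py <<'E'
from h import *
R={'amber':((3,120,40),(16,255,255)),'green':((50,60,25),(88,255,200)),'red':((172,150,60),(180,255,255)),'red2':((0,190,60),(2,255,255)),'mat':((102,130,60),(118,255,255)),'ram':((95,60,30),(108,160,160))}
def blobs(c,k,lo=25,hi=4000,roi=None):
    hsv=cv2.cvtColor(cv2.cvtColor(c['img'],cv2.COLOR_RGB2BGR),cv2.COLOR_BGR2HSV)
    m=cv2.inRange(hsv,*R[k])
    if k=='red': m|=cv2.inRange(hsv,*R['red2'])
    if roi:
        q=np.zeros_like(m);x0,y0,x1,y1=roi;q[y0:y1,x0:x1]=m[y0:y1,x0:x1];m=q
    m=cv2.morphologyEx(m,cv2.MORPH_CLOSE,np.ones((3,3)))
    n,L,s,ce=cv2.connectedComponentsWithStats(m)
    out=[]
    for i in range(1,n):
        if lo<s[i,4]<hi:
            h=cv2.convexHull(np.argwhere(L==i)[:,::-1].astype(np.int32));M=cv2.moments(h)
            out.append((M['m10']/M['m00'],M['m01']/M['m00'],*s[i]))
    return out
E
python3 - <<'E'
from det import *
t,s=load('top0'),load('scene0')
for k in ('amber','green','red','mat','ram'):
    for n,c,roi in(('top',t,(215,140,330,245)),('scene',s,(260,180,450,330))):
        for b in blobs(c,k,15,roi=roi): print(k,n,np.round(b,1).tolist())
E
```

```text
amber top [324.7, 140.5, 320.0, 140.0, 10.0, 2.0, 19.0]
amber top [234.4, 163.8, 231.0, 162.0, 8.0, 4.0, 19.0]
amber top [255.5, 199.0, 248.0, 192.0, 17.0, 15.0, 85.0]
amber top [291.1, 200.3, 287.0, 195.0, 11.0, 14.0, 29.0]
amber top [274.6, 222.0, 267.0, 215.0, 17.0, 15.0, 75.0]
amber top [235.8, 223.2, 227.0, 216.0, 19.0, 15.0, 172.0]
amber scene [273.4, 181.1, 269.0, 180.0, 10.0, 4.0, 23.0]
amber scene [297.2, 189.9, 276.0, 180.0, 50.0, 26.0, 320.0]
amber scene [348.1, 218.6, 338.0, 201.0, 22.0, 37.0, 662.0]
amber scene [378.3, 242.3, 362.0, 208.0, 34.0, 70.0, 1323.0]
amber scene [416.5, 265.2, 404.0, 248.0, 27.0, 36.0, 693.0]
green top [302.2, 165.0, 295.0, 157.0, 15.0, 17.0, 203.0]
green scene [299.3, 231.1, 289.0, 214.0, 21.0, 36.0, 633.0]
red scene [350.1, 276.9, 347.0, 268.0, 8.0, 20.0, 118.0]
mat top [305.2, 167.9, 291.0, 154.0, 29.0, 29.0, 593.0]
mat scene [299.3, 239.6, 274.0, 219.0, 52.0, 44.0, 773.0]
ram top [305.5, 166.9, 291.0, 153.0, 29.0, 30.0, 285.0]
ram top [273.2, 173.0, 266.0, 165.0, 16.0, 17.0, 209.0]
ram scene [328.2, 263.2, 317.0, 252.0, 23.0, 24.0, 445.0]
```

Request:
play_rows(
  deltas=[
    [[0, 0, 0, 0, 0, 0.05, 0], [0, 0, 0, 0, 0, 0.1, 0], [0, 0, 0, 0, 0, 0.15, 0], [0, 0, 0, 0, 0, 0.2, 0], [0, 0, 0, 0, 0, 0.25, 0]],
  ],
)

```text
time_s: 0.57
tcp_pos: [0.2285, -0.6346, 0.4074]
orientation: [0.985, 0.172, -0.0, -0.0]
force: [-0.4, -0.3, -0.1]
width: 0.094
finger_force: 0.0
```

Request:
play_rows(
  deltas=[
    [[0, 0, 0.0078, 0.0155, 0.0345, 0, 0], [0, 0, 0.0156, 0.031, 0.069, 0, 0], [0, 0, 0.0233, 0.0465, 0.1035, 0, 0], [0, 0, 0.0311, 0.062, 0.138, 0, 0], [0, 0, 0.0389, 0.0775, 0.1725, 0, 0]],
  ],
)

```text
time_s: 0.98
tcp_pos: [0.2911, -0.4955, 0.4053]
orientation: [0.956, 0.292, -0.0, -0.0]
force: [0.2, -0.7, 0.0]
width: 0.094
finger_force: 0.0
```

Request:
play_rows(
  deltas=[
    [[0, 0, 0.0078, 0.0155, 0.0345, 0, 0], [0, 0, 0.0156, 0.031, 0.069, 0, 0], [0, 0, 0.0233, 0.0465, 0.1035, 0, 0], [0, 0, 0.0311, 0.062, 0.138, 0, 0], [0, 0, 0.0389, 0.0775, 0.1725, 0, 0]],
  ],
)

```text
time_s: 1.4
tcp_pos: [0.353, -0.3575, 0.4054]
orientation: [0.914, 0.406, -0.0, -0.0]
force: [1.0, -0.3, 0.1]
width: 0.0939
finger_force: 0.0
```

Request:
play_rows(
  deltas=[
    [[0, 0, 0.0078, 0.0155, 0.0345, 0, 0], [0, 0, 0.0156, 0.031, 0.069, 0, 0], [0, 0, 0.0233, 0.0465, 0.1035, 0, 0], [0, 0, 0.0311, 0.062, 0.138, 0, 0], [0, 0, 0.0389, 0.0775, 0.1725, 0, 0]],
  ],
)

```text
time_s: 1.82
tcp_pos: [0.415, -0.2195, 0.4055]
orientation: [0.857, 0.515, -0.0, 0.0]
force: [-0.5, -0.1, 0.5]
width: 0.094
finger_force: 0.0
```

Request:
play_rows(
  deltas=[
    [[0, 0, 0.0078, 0.0155, 0.0345, 0, 0], [0, 0, 0.0156, 0.031, 0.069, 0, 0], [0, 0, 0.0233, 0.0465, 0.1035, 0, 0], [0, 0, 0.0311, 0.062, 0.138, 0, 0], [0, 0, 0.0389, 0.0775, 0.1725, 0, 0]],
  ],
)

```text
time_s: 2.23
tcp_pos: [0.477, -0.0816, 0.4055]
orientation: [0.788, 0.615, -0.0, 0.0]
force: [0.4, 0.1, 0.5]
width: 0.094
finger_force: 0.0
```

Request:
play_rows(
  deltas=[
    [[0, 0, 0.0078, 0.0155, 0.0345, 0, 0], [0, 0, 0.0156, 0.031, 0.069, 0, 0], [0, 0, 0.0233, 0.0465, 0.1035, 0, 0], [0, 0, 0.0311, 0.062, 0.138, 0, 0], [0, 0, 0.0389, 0.0775, 0.1725, 0, 0]],
  ],
)

```text
time_s: 2.65
tcp_pos: [0.539, 0.0563, 0.4054]
orientation: [0.707, 0.707, -0.0, 0.0]
force: [0.8, -1.3, -0.0]
width: 0.094
finger_force: 0.0
```

```bash
python3 - <<'E'
from h import *
c=snap('wrist','w1');s=r.state();print(s['time_s'],s['tcp_pos'],s['orientation'],s['q'].round(2),c['world_from_camera'].round(3))
E
```

```text
2.7 [0.54006075 0.0619552  0.40503324] [ 0.70414211  0.71005811  0.00075164 -0.00089533] [ 0.32  0.13 -0.61  1.58  0.08  1.45 -0.29] [[ 1.    -0.002  0.001  0.54 ]
 [-0.001 -0.969 -0.248  0.129]
 [ 0.002  0.248 -0.969  0.585]
 [ 0.     0.     0.     1.   ]]
```

View pics/w1.png

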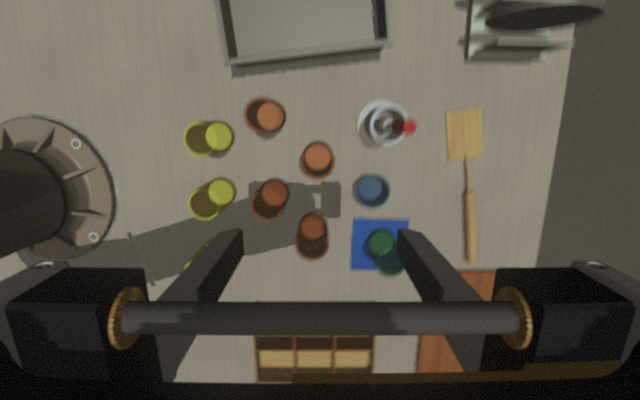

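Request:
play_rows(
  deltas=[
    [[0, 0, 0, 0, -0.05, 0, 0], [0, 0, 0, 0, -0.1, 0, 0], [0, 0, 0, 0, -0.15, 0, 0], [0, 0, 0, 0, -0.2, 0, 0], [0, 0, 0, 0, -0.25, 0, 0]],
  ],
)

```text
time_s: 3.12
tcp_pos: [0.5382, -0.1469, 0.4054]
orientation: [0.708, 0.706, -0.0, 0.0]
force: [1.6, 0.0, -0.2]
width: 0.0941
finger_force: 0.0
```

```bash
python3 - <<'E'
from det import *
snap('wrist','w2')
c=snap('wrist','w2');s=r.state();print(s['time_s'],s['tcp_pos'],c['world_from_camera'].round(3)[:3,3])
for n in('w1','w2'):
    c=load(n)
    for k in ('amber','green','red','mat','ram'):
        for b in blobs(c,k,60,6000): 
            if b[1]<380: print(n,k,np.round(b,1).tolist())
E
```

```text
3.2167 [ 0.53771289 -0.15218702  0.4045768 ] [ 0.539 -0.083  0.584]
w1 amber [264.1, 115.2, 245.0, 99.0, 40.0, 34.0, 753.0]
w1 amber [405.2, 126.4, 393.0, 121.0, 23.0, 12.0, 132.0]
w1 amber [317.2, 160.2, 301.0, 143.0, 33.0, 34.0, 750.0]
w1 amber [269.4, 200.1, 251.0, 180.0, 37.0, 41.0, 1062.0]
w1 amber [312.1, 236.8, 296.0, 214.0, 32.0, 45.0, 764.0]
w1 amber [481.2, 282.7, 460.0, 271.0, 36.0, 31.0, 675.0]
w1 amber [509.5, 296.5, 497.0, 290.0, 25.0, 15.0, 119.0]
w1 amber [521.0, 332.7, 515.0, 321.0, 11.0, 22.0, 72.0]
w1 amber [439.3, 361.4, 411.0, 335.0, 65.0, 48.0, 1665.0]
w1 amber [318.0, 350.7, 255.0, 336.0, 118.0, 40.0, 1677.0]
w1 amber [295.7, 373.0, 265.0, 364.0, 63.0, 19.0, 360.0]
w1 amber [493.1, 376.0, 477.0, 371.0, 29.0, 10.0, 98.0]
w1 green [385.5, 253.0, 368.0, 231.0, 37.0, 45.0, 963.0]
w1 mat [373.9, 240.8, 352.0, 220.0, 56.0, 49.0, 1211.0]
w1 ram [371.9, 190.8, 356.0, 177.0, 33.0, 29.0, 588.0]
w1 ram [379.6, 245.0, 366.0, 227.0, 31.0, 42.0, 146.0]
w2 amber [316.0, 21.3, 298.0, 0.0, 37.0, 48.0, 976.0]
w2 amber [263.0, 68.6, 243.0, 48.0, 42.0, 42.0, 861.0]
w2 amber [480.8, 113.1, 477.0, 72.0, 8.0, 85.0, 338.0]
w2 amber [310.0, 114.1, 293.0, 97.0, 35.0, 35.0, 797.0]
w2 amber [308.8, 249.9, 248.0, 211.0, 132.0, 83.0, 2819.0]
w2 amber [509.8, 295.8, 497.0, 286.0, 25.0, 22.0, 199.0]
w2 amber [260.3, 356.6, 234.0, 335.0, 56.0, 50.0, 1202.0]
w2 amber [327.1, 361.7, 292.0, 335.0, 69.0, 49.0, 1883.0]
w2 amber [502.6, 376.6, 495.0, 372.0, 18.0, 9.0, 71.0]
w2 green [394.0, 133.8, 372.0, 117.0, 44.0, 35.0, 1154.0]
w2 red [245.7, 379.2, 236.0, 374.0, 20.0, 10.0, 99.0]
w2 mat [383.7, 136.3, 354.0, 107.0, 62.0, 60.0, 2117.0]
w2 ram [376.4, 65.9, 358.0, 47.0, 37.0, 39.0, 919.0]
w2 ram [388.6, 129.1, 370.0, 116.0, 45.0, 32.0, 125.0]
```

View pics/w2.png

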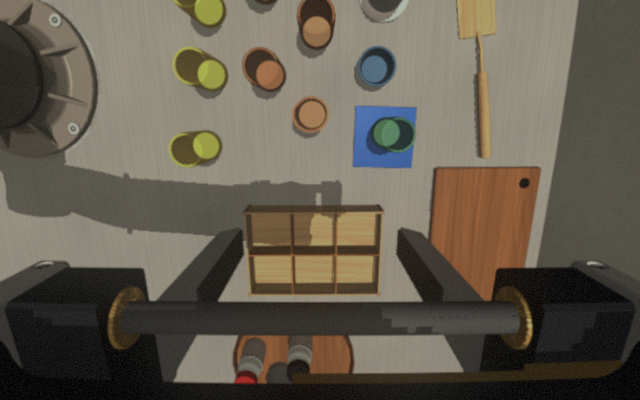

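```bash
python3 - <<'E'
from det import *
w1,w2,t,s=[load(k) for k in('w1','w2','top0','scene0')]
def T(n,a,pa,b,pb): P,e=tri(a,pa,b,pb);print(n,P.round(4),'gap %.4f'%e)
T('b',w1,(317.2,160.2),w2,(316,21.3+2)); T('b',w1,(317.2,160.2),t,(255.8,199.4))
T('a',w1,(312.1,236.8),w2,(310,114.1)); T('a',w2,(310,114.1),s,(348.1,218.6))
T('d',w1,(269.4,200.1),w2,(263,68.6)); T('d',w1,(269.4,200.1),s,(384,226))
T('c',w1,(264.1,115.2),s,(416.5,265.2)); T('c',w1,(264.1,115.2),t,(236,223))
T('green',w1,(383.5,252),w2,(394,133.8)); T('green',w2,(394,133.8),s,(299.3,231.1))
T('ram',w1,(371.9,190.8),w2,(376.4,65.9))
# caddy
for c,n,roi in((w2,'w2',(235,195,395,300)),(t,'t',(332,160,394,246))):
    hsv=cv2.cvtColor(c['img'],cv2.COLOR_RGB2HSV);x0,y0,x1,y1=roi
    m=np.zeros(hsv.shape[:2],np.uint8);m[y0:y1,x0:x1]=cv2.inRange(hsv[y0:y1,x0:x1],(10,75,20),(30,255,255))
    cs,_=cv2.findContours(cv2.morphologyEx(m,cv2.MORPH_OPEN,np.ones((3,3))),cv2.RETR_EXTERNAL,cv2.CHAIN_APPROX_NONE)
    k=max(cs,key=cv2.contourArea);q=cv2.boxPoints(cv2.minAreaRect(k));print(n,q.round(1).tolist(),[plane(c,*p,.048).round(3).tolist() for p in q])
# brush handle in scene / w1 : principal axis ends
for c,n,roi in((s,'scene',(335,260,365,300)),(w1,'w1',(390,112,425,140)),(t,'t',(226,155,243,172))):
    hsv=cv2.cvtColor(c['img'],cv2.COLOR_RGB2HSV);x0,y0,x1,y1=roi;h=hsv[...,0].astype(int)
    m=((h<8)|(h>170))&(hsv[...,1]>140)&(hsv[...,2]>30);p=np.argwhere(m[y0:y1,x0:x1])[:,::-1]+[x0,y0]
    (cx,cy),(w,hh),a=cv2.minAreaRect(p.astype(np.float32));b=cv2.boxPoints(((cx,cy),(w,hh),a));print(n,len(p),(round(cx,1),round(cy,1)),round(w,1),round(hh,1),b.round(1).tolist())
E
```

```text
b [0.5361 0.0632 0.0497] gap 0.0010
b [0.536  0.0634 0.0495] gap 0.0012
a [ 0.5255 -0.0736  0.0548] gap 0.0031
a [ 0.5234 -0.0733  0.0547] gap 0.0011
d [ 0.4531 -0.0038  0.0617] gap 0.0022
d [ 0.4521 -0.0057  0.0513] gap 0.0015
c [0.4515 0.1371 0.0591] gap 0.0018
c [0.4499 0.1369 0.0488] gap 0.0025
green [ 0.6612 -0.1068  0.048 ] gap 0.0053
green [ 0.6591 -0.1047  0.0616] gap 0.0046
ram [0.6359 0.004  0.0239] gap 0.0010
w2 [[243.0, 205.0], [383.0, 205.0], [383.0, 295.0], [243.0, 295.0]] [[0.402, -0.228, 0.048], [0.65, -0.231, 0.048], [0.657, -0.41, 0.048], [0.388, -0.407, 0.048]]
t [[340.0, 167.0], [386.0, 167.0], [386.0, 236.0], [340.0, 236.0]] [[0.65, -0.243, 0.048], [0.648, -0.411, 0.048], [0.398, -0.405, 0.048], [0.4, -0.239, 0.048]]
scene 133 (350.0, 277.5) 7.3 19.4 [[345.5, 286.79998779296875], [347.20001220703125, 267.5], [354.5, 268.1000061035156], [352.79998779296875, 287.3999938964844]]
w1 104 (406.5, 127.0) 8.0 15.0 [[399.0, 123.0], [414.0, 123.0], [414.0, 131.0], [399.0, 131.0]]
t 31 (235.0, 165.0) 7.1 4.2 [[231.0, 164.0], [234.0, 161.0], [239.0, 166.0], [236.0, 169.0]]
```

```bash
python3 - <<'E'
from det import *
w1,w2,t,s=[load(k) for k in('w1','w2','top0','scene0')]
def T(n,a,pa,b,pb): P,e=tri(a,pa,b,pb);print(n,P.round(4),'gap %.4f'%e)
T('handle mid',s,(350,277.5),w1,(406.5,127));T('handle mid',s,(350,277.5),t,(235.5,165.3))
T('handle top',s,(350.7,271),w1,(410.5,127))
T('crock rim',s,(349.5,293.4),w1,(388,123));T('crock rim',s,(349.5,293.4),t,(241,170))
i=w1['img'][60:200,330:450]
a=cv2.cvtColor(cv2.resize(i,None,fx=5,fy=4,interpolation=cv2.INTER_CUBIC),cv2.COLOR_RGB2BGR)
j=w2['img'][190:310,230:400].copy()
for x in(.399,.4815,.5655,.649):
  for y in(-.241,-.3245,-.408):
    u,v=proj(w2,(x,y,.048));cv2.circle(j,(int(round(u-230)),int(round(v-190))),1,(255,0,0),-1)
b=cv2.cvtColor(cv2.resize(j,None,fx=3.5,fy=3.5),cv2.COLOR_RGB2BGR)
o=np.zeros((600,800,3),np.uint8);o[:300,:425]=cv2.resize(a,(425,300));
o[:300,425:800]=cv2.resize(b,(375,300))
q=cv2.resize(cv2.cvtColor(w2['img'],cv2.COLOR_RGB2BGR)[85:175,230:430],(660,297));o[300:597,:660]=q
cv2.imwrite('pics/m1.png',o)
E
```

```text
handle mid [0.6507 0.122  0.1759] gap 0.0024
handle mid [0.6459 0.1176 0.1616] gap 0.0000
handle top [0.6487 0.1215 0.2035] gap 0.0002
crock rim [0.6468 0.1246 0.0882] gap 0.0018
crock rim [0.6411 0.1153 0.0647] gap 0.0010
```

View pics/m1.png

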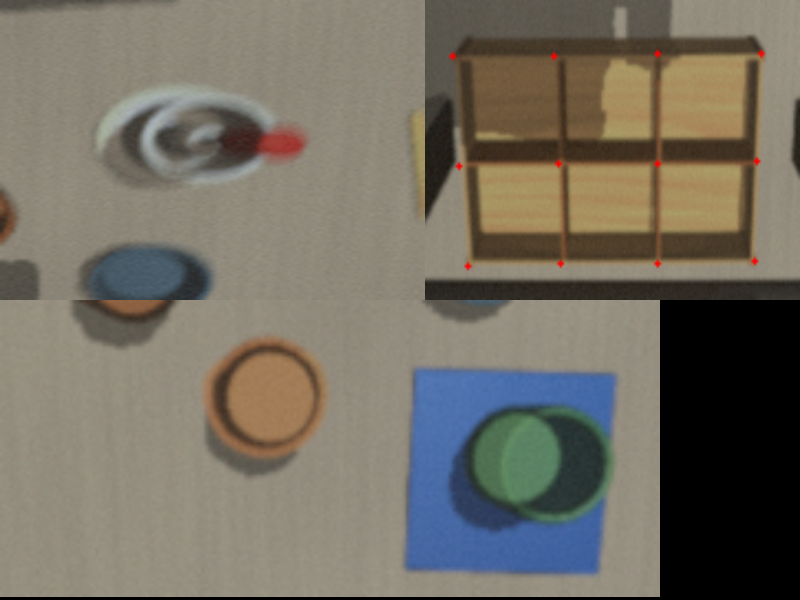

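Request:
play_rows(
  deltas=[
    [[0, 0, 0, 0.0138, 0.0334, -0.0056, 0], [0, 0, 0, 0.0275, 0.0668, -0.0112, 0], [0, 0, 0, 0.0413, 0.1, -0.0168, 0], [0, 0, 0, 0.055, 0.1335, -0.0225, 0], [0, 0, 0, 0.0688, 0.1669, -0.028, 0]],
  ],
)

```text
time_s: 3.63
tcp_pos: [0.594, -0.0103, 0.3827]
orientation: [0.708, 0.706, -0.0, -0.0]
force: [0.2, -1.1, 0.0]
width: 0.094
finger_force: 0.0
```

Request:
play_rows(
  deltas=[
    [[0, 0, 0, 0.0138, 0.0334, -0.0056, 0], [0, 0, 0, 0.0275, 0.0668, -0.0112, 0], [0, 0, 0, 0.0413, 0.1, -0.0168, 0], [0, 0, 0, 0.055, 0.1335, -0.0225, 0], [0, 0, 0, 0.0688, 0.1669, -0.028, 0]],
  ],
)

```text
time_s: 4.05
tcp_pos: [0.6491, 0.1233, 0.3601]
orientation: [0.708, 0.706, -0.0, -0.0]
force: [0.2, -0.2, 0.3]
width: 0.0939
finger_force: 0.0
```

Request:
play_rows(
  deltas=[
    [[0, 0, 0, 0, 0, 0, 0], [0, 0, 0, 0, 0, 0, 0], [0, 0, 0, 0, 0, 0, 0], [0, 0, 0, 0, 0, 0, 0], [0, 0, 0, 0, 0, 0, 0]],
  ],
)

```text
time_s: 4.47
tcp_pos: [0.6489, 0.1207, 0.3611]
orientation: [0.709, 0.705, 0.0, 0.0]
force: [0.3, -0.0, -0.5]
width: 0.0942
finger_force: 0.0
```

```bash
python3 - <<'E'
from det import *
c=snap('wrist','w3');s=r.state();print(s['time_s'],s['tcp_pos'],s['orientation'],s['force'])
E
```

```text
4.5167 [0.64885807 0.12086493 0.36107984] [7.08715201e-01 7.05494615e-01 7.32313668e-05 3.26804398e-04] [-0.16846437  0.07250297 -0.53325598]
```

View pics/w3.png

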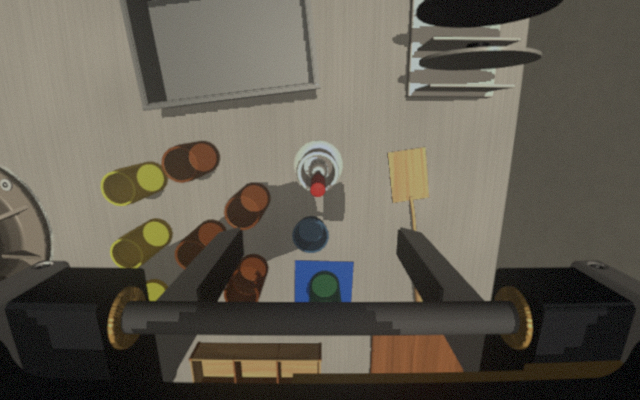

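```bash
python3 - <<'E'
from det import *
w3,w1,s=load('w3'),load('w1'),load('scene0')
hsv=cv2.cvtColor(w3['img'],cv2.COLOR_RGB2HSV);h=hsv[...,0].astype(int)
m=((h<5)|(h>172))&(hsv[...,1]>150)&(hsv[...,2]>30);p=np.argwhere(m[165:205,300:335])[:,::-1]+[300,165];print(p.min(0),p.max(0),p.mean(0))
for pr in((318,191),(318,189)):print(tri(w3,pr,w1,(410.5,127)),tri(w3,pr,s,(350.7,271)))
print(plane(w3,318,191,.198),plane(w3,317.5,164,.085),plane(w3,317,177,.126))
E
```

```text
[311 182] [324 195] [317.33548387 188.90322581]
(array([0.64781155, 0.12053648, 0.20965006]), np.float64(0.002835550956501456)) (array([0.64789616, 0.11816418, 0.19872121]), np.float64(0.0028079898197546035))
(array([0.64832197, 0.12118154, 0.2058968 ]), np.float64(0.0010506273590557395)) (array([0.64837831, 0.1201815 , 0.20153995]), np.float64(0.0008771215009750949))
[0.64856352 0.11673998 0.198     ] [0.64759302 0.13174583 0.085     ] [0.64702944 0.11984567 0.126     ]
```

Request:
play_rows(
  deltas=[
    [[0, 0, 0, 0, 0, -0.03, 0], [0, 0, 0, 0, 0, -0.06, 0], [0, 0, 0, 0, 0, -0.09, 0], [0, 0, 0, 0, 0, -0.12, 0], [0, 0, 0, 0, 0, -0.15, 0]],
  ],
)

```text
time_s: 4.93
tcp_pos: [0.6488, 0.1211, 0.24]
orientation: [0.709, 0.706, 0.0, 0.0]
force: [0.1, -0.1, -0.2]
width: 0.0943
finger_force: 0.0
```

Request:
play_rows(
  deltas=[
    [[0, 0, 0, 0, 0, -0.028, 0], [0, 0, 0, 0, 0, -0.056, 0], [0, 0, 0, 0, 0, -0.084, 0], [0, 0, 0, 0, 0, -0.114, 0], [0, 0, 0, 0, 0, -0.114, 0]],
  ],
)

```text
time_s: 5.35
tcp_pos: [0.6468, 0.1204, 0.1454]
orientation: [0.708, 0.706, -0.002, -0.001]
force: [-1.0, -1.2, -0.5]
width: 0.0944
finger_force: 0.0
```

Request:
play_rows(
  deltas=[
    [[0, 0, 0, 0, 0, 0, 0.5], [0, 0, 0, 0, 0, 0, 0.7], [0, 0, 0, 0, 0, 0, 0.8], [0, 0, 0, 0, 0, 0, 0.9], [0, 0, 0, 0, 0, 0, 1]],
  ],
  grip_force=20,
)

```text
time_s: 5.77
tcp_pos: [0.6493, 0.1221, 0.1506]
orientation: [0.708, 0.706, 0.001, 0.0]
force: [0.3, 0.2, 0.1]
width: 0.0642
finger_force: 0.0
```

Request:
play_rows(
  deltas=[
    [[0, 0, 0, 0, 0, 0, 1], [0, 0, 0, 0, 0, 0, 1], [0, 0, 0, 0, 0, 0, 1], [0, 0, 0, 0, 0, 0, 1], [0, 0, 0, 0, 0, 0, 1]],
  ],
)

```text
time_s: 6.18
tcp_pos: [0.6488, 0.122, 0.1494]
orientation: [0.708, 0.706, -0.0, -0.0]
force: [0.3, -0.3, -0.0]
width: 0.0311
finger_force: 0.0
```

Request:
play_rows(
  deltas=[
    [[0, 0, 0, 0, 0, 0, 1], [0, 0, 0, 0, 0, 0, 1], [0, 0, 0, 0, 0, 0, 1], [0, 0, 0, 0, 0, 0, 1], [0, 0, 0, 0, 0, 0, 1]],
  ],
)

```text
time_s: 6.6
tcp_pos: [0.6488, 0.122, 0.1494]
orientation: [0.708, 0.706, -0.0, -0.0]
force: [-0.3, -0.2, -1.1]
width: 0.0179
finger_force: 20.0
```

Request:
play_rows(
  deltas=[
    [[0, 0, 0, 0, 0, 0.02, 1], [0, 0, 0, 0, 0, 0.055, 1], [0, 0, 0, 0, 0, 0.09, 1], [0, 0, 0, 0, 0, 0.13, 1], [0, 0, 0, 0, 0, 0.165, 1]],
  ],
)

```text
time_s: 7.02
tcp_pos: [0.6487, 0.1221, 0.2834]
orientation: [0.708, 0.706, 0.0, 0.0]
force: [1.4, 0.3, -0.2]
width: 0.0174
finger_force: 20.0
```

Request:
play_rows(
  deltas=[
    [[0, 0, 0, 0, 0, 0, 1], [0, 0, 0, 0, 0, 0, 1], [0, 0, 0, 0, 0, 0, 1], [0, 0, 0, 0, 0, 0, 1], [0, 0, 0, 0, 0, 0, 1]],
  ],
)

```text
time_s: 7.43
tcp_pos: [0.6484, 0.1219, 0.2802]
orientation: [0.708, 0.706, -0.001, -0.001]
force: [-0.5, 1.2, -1.2]
width: 0.0175
finger_force: 20.0
```

```bash
python3 - <<'E'
from det import *
c=snap('wrist','w4');s=snap('scene','s4');st=r.state();print(st['tcp_pos'],st['width'],st['finger_force'])
o=np.zeros((600,800,3),np.uint8)
o[:300]=cv2.resize(cv2.cvtColor(c['img'],cv2.COLOR_RGB2BGR)[150:390,200:440],(800,300))[:, :]
o[300:]=cv2.resize(cv2.cvtColor(s['img'],cv2.COLOR_RGB2BGR)[170:320,260:460],(800,300))
cv2.imwrite('pics/m2.png',o)
E
```

```text
[0.64857473 0.12189456 0.28058629] 0.017542430990270183 19.999921023845673
```

View pics/m2.png

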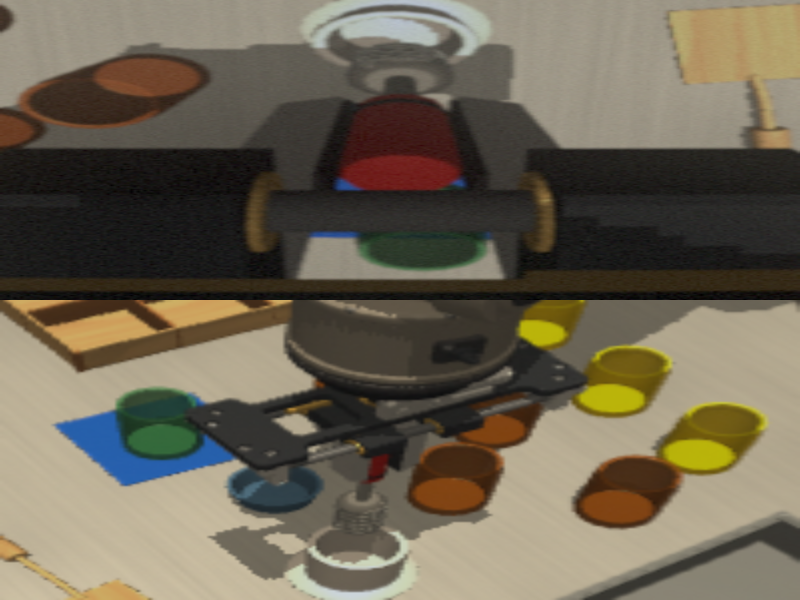

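```bash
python3 - <<'E'
from det import *
w,s=load('w4'),load('s4')
print(w['world_from_camera'][:3,3].round(3))
for z in(.139,.171,.203): print(z,proj(w,(.6485,.122,z)).round(1),proj(s,(.6485,.122,z)).round(1))
print(tri(w,(320,205),s,(349.8,275)), [plane(s,349.5,283,z).round(3).tolist() for z in(.13,.139,.145)])
E
```

```text
[0.65  0.194 0.46 ]
0.139 [318.6 191.7] [349.6 283.9]
0.171 [318.5 199.1] [350.3 277.7]
0.203 [318.4 208.3] [351.  271.3]
(array([0.64971439, 0.12012282, 0.18349189]), np.float64(0.0010577418486220449)) [[0.645, 0.117, 0.13], [0.648, 0.12, 0.139], [0.649, 0.122, 0.145]]
```

```bash
python3 - <<'E'
from det import *
w2,s,s4,t=load('w2'),load('scene0'),load('s4'),load('top0')
print(plane(w2,398.2,134.4,.103),tri(w2,(398.2,134.4),s,(299.5,222.8)),tri(t,(302.6,164.6),s,(299.5,222.8)))
# base centre
print(plane(w2,386.7,134,.011),plane(s,300.3,239.5,.011))
E
```

```text
[ 0.65758463 -0.10541199  0.103     ] (array([ 0.65653145, -0.10410529,  0.10123725]), np.float64(0.003981523077561628)) (array([ 0.65357126, -0.10815104,  0.09237889]), np.float64(0.0018713006746346513))
[ 0.65943949 -0.10881286  0.011     ] [ 0.65513537 -0.1059445   0.011     ]
```

Request:
play_rows(
  deltas=[
    [[0, 0, 0, 0.001, -0.02, 0, 1], [0, 0, 0, 0.002, -0.05, 0, 1], [0, 0, 0, 0.003, -0.08, 0, 1], [0, 0, 0, 0.004, -0.11, 0, 1], [0, 0, 0, 0.0053, -0.1425, 0, 1]],
  ],
)

```text
time_s: 7.95
tcp_pos: [0.6528, 0.0073, 0.2811]
orientation: [0.708, 0.706, -0.0, -0.0]
force: [0.0, -0.8, -1.1]
width: 0.0176
finger_force: 20.0
```

Request:
play_rows(
  deltas=[
    [[0, 0, 0, 0.001, -0.035, 0, 1], [0, 0, 0, 0.002, -0.07, 0, 1], [0, 0, 0, 0.003, -0.1, 0, 1], [0, 0, 0, 0.004, -0.125, 0, 1], [0, 0, 0, 0.0053, -0.1425, 0, 1]],
  ],
)

```text
time_s: 8.37
tcp_pos: [0.657, -0.1086, 0.2809]
orientation: [0.709, 0.705, -0.0, -0.0]
force: [-0.2, 0.6, -0.7]
width: 0.018
finger_force: 20.0
```

Request:
play_rows(
  deltas=[
    [[0, 0, 0, 0, 0, 0, 1], [0, 0, 0, 0, 0, 0, 1], [0, 0, 0, 0, 0, 0, 1], [0, 0, 0, 0, 0, 0, 1], [0, 0, 0, 0, 0, 0, 1]],
  ],
)

```text
time_s: 8.78
tcp_pos: [0.6574, -0.1045, 0.2816]
orientation: [0.708, 0.707, 0.0, -0.0]
force: [-0.5, -0.8, 0.1]
width: 0.0179
finger_force: 20.0
```

```bash
python3 - <<'E'
from det import *
c=snap('wrist','w5');s=snap('scene','s5');st=r.state();print(st['tcp_pos'],st['width'],st['finger_force'])
o=np.zeros((600,800,3),np.uint8)
o[:,:400]=cv2.resize(cv2.cvtColor(c['img'],cv2.COLOR_RGB2BGR)[150:350,250:390],(400,600))
o[:,400:]=cv2.resize(cv2.cvtColor(s['img'],cv2.COLOR_RGB2BGR)[180:270,260:340],(400,600))
cv2.imwrite('pics/m3.png',o)
print(proj(s,st['tcp_pos']-[0,0,.1415]),proj(c,st['tcp_pos']-[0,0,.1415]))
E
```

```text
[ 0.65736511 -0.10506334  0.28156068] 0.0177397397298278 19.999862909317017
[297.62300159 214.15578133] [318.22914741 192.37623147]
```

View pics/m3.png

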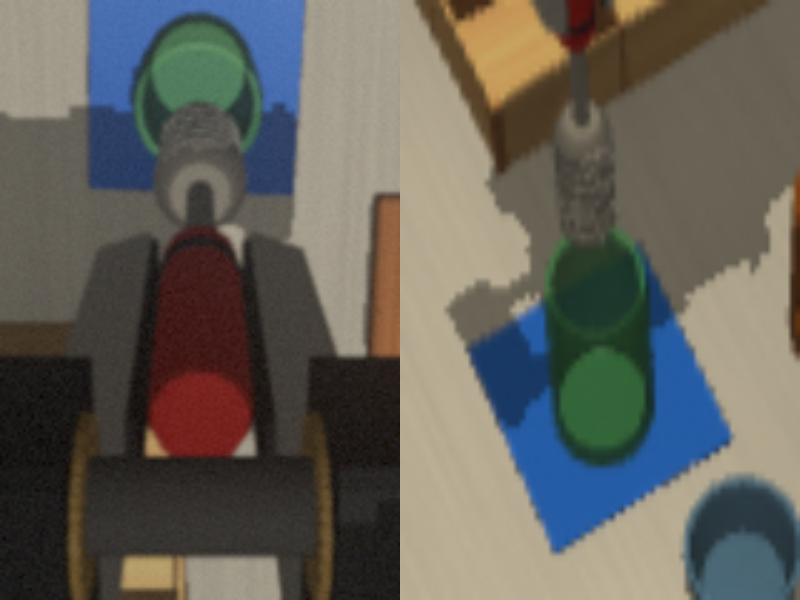

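```bash
python3 - <<'E'
from det import *
w,s=load('w5'),load('s5')
for P in((.6574,-.105,.103),(.6574,-.105,.011)):print(proj(w,P),proj(s,P))
print(tri(w,(319,182.7),s,(299.2,222.7)),plane(w,319,182.7,.103),plane(s,299.2,222.7,.103))
E
```

```text
[318.34692168 185.26072801] [298.27115402 222.0941154 ]
[318.49925866 172.57439742] [299.74914603 240.12474964]
(array([ 0.65759024, -0.10098552,  0.10584814]), np.float64(0.0014351026371368706)) [ 0.65816603 -0.10197358  0.103     ] [ 0.65625303 -0.10215657  0.103     ]
```

Request:
play_rows(
  deltas=[
    [[0, 0, 0, 0, 0.0025, -0.02, 1], [0, 0, 0, 0, 0.0025, -0.055, 1], [0, 0, 0, 0, 0.0025, -0.09, 1], [0, 0, 0, 0, 0.0025, -0.125, 1], [0, 0, 0, 0, 0.0025, -0.15, 1]],
  ],
)

```text
time_s: 9.3
tcp_pos: [0.6565, -0.1036, 0.1591]
orientation: [0.708, 0.706, -0.001, -0.001]
force: [0.1, 0.1, -0.4]
width: 0.0175
finger_force: 20.0
```

Request:
play_rows(
  deltas=[
    [[0, 0, 0, 0, 0, 0, 1], [0, 0, 0, 0, 0, 0, 1], [0, 0, 0, 0, 0, 0, 1], [0, 0, 0, 0, 0, 0, 1], [0, 0, 0, 0, 0, 0, 1]],
  ],
)

```text
time_s: 9.72
tcp_pos: [0.6581, -0.104, 0.1631]
orientation: [0.708, 0.706, 0.001, 0.001]
force: [-0.0, 0.3, -1.0]
width: 0.0178
finger_force: 20.0
```

```bash
python3 - <<'E'
from det import *
s=snap('scene','s6');st=r.state();print(st['tcp_pos'],st['width'],st['force'])
o=cv2.resize(cv2.cvtColor(s['img'],cv2.COLOR_RGB2BGR)[180:270,240:360],(800,600));cv2.imwrite('pics/m4.png',o)
E
```

```text
[ 0.65792762 -0.10398115  0.16283393] 0.01755875642507707 [ 0.2540444  -0.61155944 -1.3497361 ]
```

View pics/m4.png

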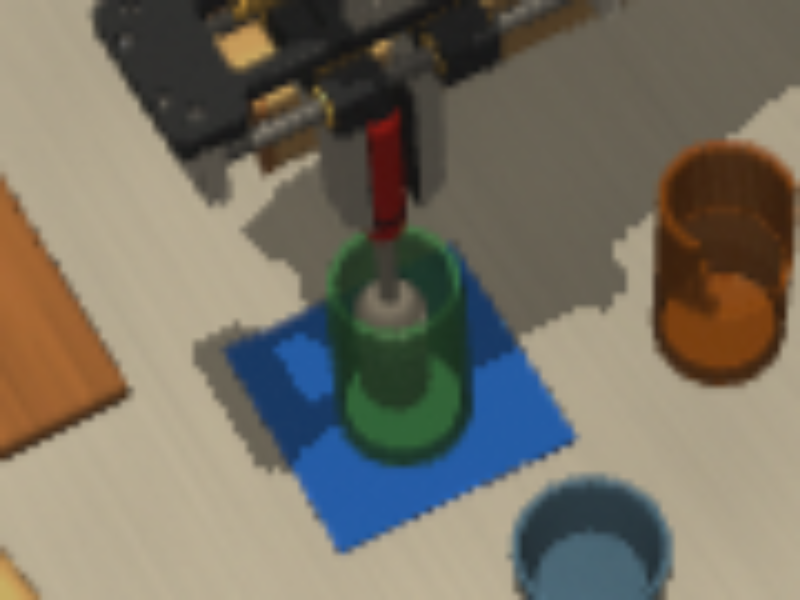

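Request:
play_rows(
  deltas=[
    [[0, 0, 0, 0, 0, -0.004, 1], [0, 0, 0, 0, 0, -0.005, 1], [0, 0, 0, 0, 0, -0.005, 1], [0, 0, 0, 0, 0, -0.005, 1], [0, 0, 0, 0, 0, -0.005, 1]],
  ],
)

```text
time_s: 10.18
tcp_pos: [0.6573, -0.104, 0.1574]
orientation: [0.708, 0.706, -0.0, -0.0]
force: [-0.1, -0.9, -1.8]
width: 0.0174
finger_force: 20.0
```

Request:
play_rows(
  deltas=[
    [[0, 0, 0, 0, 0, 0.03, 1], [0, 0, 0, 0, 0, 0.06, 1], [0, 0, 0, 0, 0, 0.0875, 1], [0, 0, 0, 0, 0, 0.0875, 1], [0, 0, 0, 0, 0, 0.0875, 1]],
  ],
)

```text
time_s: 10.6
tcp_pos: [0.6579, -0.104, 0.2286]
orientation: [0.708, 0.706, 0.001, 0.001]
force: [0.9, 1.1, -0.9]
width: 0.0179
finger_force: 20.0
```

Request:
play_rows(
  deltas=[
    [[0, 0, 0, 0, 0, -0.02, 1], [0, 0, 0, 0, 0, -0.05, 1], [0, 0, 0, 0, 0, -0.075, 1], [0, 0, 0, 0, 0, -0.0875, 1], [0, 0, 0, 0, 0, -0.0875, 1]],
  ],
)

```text
time_s: 11.02
tcp_pos: [0.6556, -0.1039, 0.1542]
orientation: [0.708, 0.706, -0.001, -0.002]
force: [-0.5, -0.5, -0.5]
width: 0.0177
finger_force: 20.0
```

Request:
play_rows(
  deltas=[
    [[0, 0, 0, 0, 0, 0, 1], [0, 0, 0, 0, 0, 0, 1], [0, 0, 0, 0, 0, 0.03, 1], [0, 0, 0, 0, 0, 0.06, 1], [0, 0, 0, 0, 0, 0.0875, 1]],
  ],
)

```text
time_s: 11.43
tcp_pos: [0.6578, -0.1038, 0.2299]
orientation: [0.708, 0.706, 0.001, 0.001]
force: [-0.0, 0.2, -0.4]
width: 0.0175
finger_force: 20.0
```

Request:
play_rows(
  deltas=[
    [[0, 0, 0, 0, 0, 0, 1], [0, 0, 0, 0, 0, 0, 1], [0, 0, 0, 0, 0, -0.03, 1], [0, 0, 0, 0, 0, -0.06, 1], [0, 0, 0, 0, 0, -0.0875, 1]],
  ],
)

```text
time_s: 11.85
tcp_pos: [0.6569, -0.1041, 0.1562]
orientation: [0.708, 0.706, -0.0, 0.0]
force: [-0.2, -0.5, -0.4]
width: 0.0174
finger_force: 20.0
```

Request:
play_rows(
  deltas=[
    [[0, 0, 0, 0, 0, 0, 1], [0, 0, 0, 0, 0, 0, 1], [0, 0, 0, 0, 0, 0, 1], [0, 0, 0, 0, 0, 0, 1], [0, 0, 0, 0, 0, 0, 1]],
  ],
)

```text
time_s: 12.27
tcp_pos: [0.6579, -0.104, 0.1588]
orientation: [0.708, 0.706, 0.001, 0.001]
force: [-0.5, -0.1, 0.4]
width: 0.018
finger_force: 20.0
```

Request:
play_rows(
  deltas=[
    [[0, 0, 0, 0, 0, 0.03, 1], [0, 0, 0, 0, 0, 0.06, 1], [0, 0, 0, 0, 0, 0.1, 1], [0, 0, 0, 0, 0, 0.135, 1], [0, 0, 0, 0, 0, 0.155, 1]],
  ],
)

```text
time_s: 12.68
tcp_pos: [0.6583, -0.1038, 0.286]
orientation: [0.708, 0.706, 0.001, 0.002]
force: [0.2, -0.0, -0.6]
width: 0.0175
finger_force: 20.0
```

Request:
play_rows(
  deltas=[
    [[0, 0, 0, -0.001, 0.02, 0, 1], [0, 0, 0, -0.002, 0.05, 0, 1], [0, 0, 0, -0.003, 0.08, 0, 1], [0, 0, 0, -0.005, 0.11, 0, 1], [0, 0, 0, -0.006, 0.142, 0, 1]],
  ],
)

```text
time_s: 13.1
tcp_pos: [0.652, 0.0111, 0.2814]
orientation: [0.708, 0.706, -0.0, 0.0]
force: [0.8, -0.5, -1.1]
width: 0.0177
finger_force: 20.0
```

Request:
play_rows(
  deltas=[
    [[0, 0, 0, -0.001, 0.035, 0, 1], [0, 0, 0, -0.002, 0.07, 0, 1], [0, 0, 0, -0.003, 0.1, 0, 1], [0, 0, 0, -0.005, 0.125, 0, 1], [0, 0, 0, -0.006, 0.142, 0, 1]],
  ],
)

```text
time_s: 13.52
tcp_pos: [0.6468, 0.1265, 0.2814]
orientation: [0.707, 0.707, 0.0, -0.0]
force: [0.2, 0.4, -0.8]
width: 0.0174
finger_force: 20.0
```

Request:
play_rows(
  deltas=[
    [[0, 0, 0, 0, 0, 0, 1], [0, 0, 0, 0, 0, 0, 1], [0, 0, 0, 0, 0, 0, 1], [0, 0, 0, 0, 0, 0, 1], [0, 0, 0, 0, 0, 0, 1]],
  ],
)

```text
time_s: 13.93
tcp_pos: [0.648, 0.1219, 0.2814]
orientation: [0.709, 0.705, -0.0, 0.0]
force: [0.5, 0.4, -0.6]
width: 0.0176
finger_force: 20.0
```

```bash
python3 - <<'E'
from det import *
c=snap('wrist','w7');s=snap('scene','s7');st=r.state();print(st['tcp_pos'],st['width'],st['finger_force'])
o=np.zeros((600,800,3),np.uint8)
o[:,:400]=cv2.resize(cv2.cvtColor(c['img'],cv2.COLOR_RGB2BGR)[140:340,250:390],(400,600))
o[:,400:]=cv2.resize(cv2.cvtColor(s['img'],cv2.COLOR_RGB2BGR)[240:330,310:390],(400,600))
for z in (.085,.139):
  P=[st['tcp_pos'][0],st['tcp_pos'][1],z];u,v=proj(c,P);cv2.circle(o,(int((u-250)*400/140),int((v-140)*3)),4,(255,0,255),-1)
  u,v=proj(s,P);cv2.circle(o,(int(400+(u-310)*5),int((v-240)*600/90)),4,(255,0,255),-1)
cv2.imwrite('pics/m5.png',o)
E
```

```text
[0.64787464 0.12235346 0.28145278] 0.0175740439586598 19.999203085899353
```

View pics/m5.png

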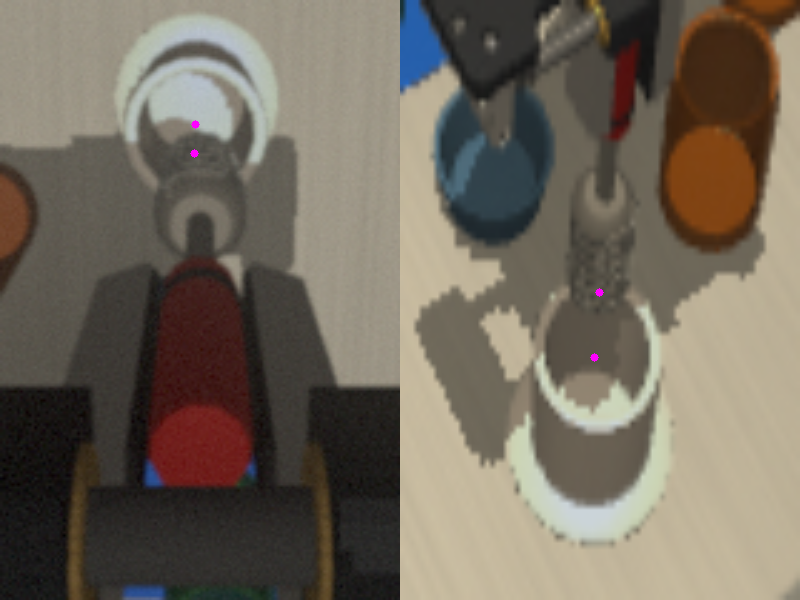

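Request:
play_rows(
  deltas=[
    [[0, 0, 0, 0, 0, -0.03, 1], [0, 0, 0, 0, 0, -0.065, 1], [0, 0, 0, 0, 0, -0.1, 1], [0, 0, 0, 0, 0, -0.135, 1], [0, 0, 0, 0, 0, -0.16, 1]],
  ],
)

```text
time_s: 14.45
tcp_pos: [0.647, 0.1224, 0.1511]
orientation: [0.708, 0.706, -0.001, -0.0]
force: [0.3, 0.3, -0.4]
width: 0.0179
finger_force: 20.0
```

Request:
play_rows(
  deltas=[
    [[0, 0, 0, 0, 0, 0, 1], [0, 0, 0, 0, 0, 0, 1], [0, 0, 0, 0, 0, 0, 1], [0, 0, 0, 0, 0, 0, 1], [0, 0, 0, 0, 0, 0, 0.7]],
  ],
)

```text
time_s: 14.87
tcp_pos: [0.6485, 0.1234, 0.155]
orientation: [0.708, 0.706, 0.001, 0.001]
force: [0.0, -0.2, -0.5]
width: 0.0216
finger_force: 0.0
```

Request:
play_rows(
  deltas=[
    [[0, 0, 0, 0, 0, 0, 0.4], [0, 0, 0, 0, 0, 0, 0.2], [0, 0, 0, 0, 0, 0, 0], [0, 0, 0, 0, 0, 0, 0], [0, 0, 0, 0, 0, 0, 0]],
  ],
)

```text
time_s: 15.28
tcp_pos: [0.6477, 0.1233, 0.1535]
orientation: [0.708, 0.706, 0.0, -0.0]
force: [0.6, -0.4, -0.6]
width: 0.0543
finger_force: 0.0
```

Request:
play_rows(
  deltas=[
    [[0, 0, 0, 0, 0, 0, 0], [0, 0, 0, 0, 0, 0, 0], [0, 0, 0, 0, 0, 0, 0], [0, 0, 0, 0, 0, 0, 0], [0, 0, 0, 0, 0, 0, 0]],
  ],
)

```text
time_s: 15.7
tcp_pos: [0.6477, 0.1232, 0.1535]
orientation: [0.708, 0.706, -0.0, -0.0]
force: [-0.6, 0.2, -0.0]
width: 0.0874
finger_force: 0.0
```

Request:
play_rows(
  deltas=[
    [[0, 0, 0, 0, 0, 0.03, 0], [0, 0, 0, 0, 0, 0.065, 0], [0, 0, 0, 0, 0, 0.1, 0], [0, 0, 0, 0, 0, 0.135, 0], [0, 0, 0, 0, 0, 0.17, 0]],
  ],
)

```text
time_s: 16.12
tcp_pos: [0.6475, 0.1232, 0.2909]
orientation: [0.708, 0.706, 0.0, -0.0]
force: [0.3, -0.5, -0.6]
width: 0.0944
finger_force: 0.0
```

Request:
play_rows(
  deltas=[
    [[0, 0, 0, 0.001, -0.03, 0, 0], [0, 0, 0, 0.002, -0.06, 0, 0], [0, 0, 0, 0.003, -0.09, 0, 0], [0, 0, 0, 0.004, -0.115, 0, 0], [0, 0, 0, 0.0056, -0.141, 0, 0]],
  ],
)

```text
time_s: 16.53
tcp_pos: [0.6521, 0.0093, 0.2896]
orientation: [0.708, 0.706, -0.0, 0.0]
force: [0.7, 0.1, 0.0]
width: 0.0937
finger_force: 0.0
```

Request:
play_rows(
  deltas=[
    [[0, 0, 0, 0.001, -0.03, 0, 0], [0, 0, 0, 0.002, -0.06, 0, 0], [0, 0, 0, 0.003, -0.09, 0, 0], [0, 0, 0, 0.004, -0.12, 0, 0], [0, 0, 0, 0.0056, -0.141, 0, 0]],
  ],
)

```text
time_s: 16.95
tcp_pos: [0.6564, -0.105, 0.2894]
orientation: [0.709, 0.705, -0.0, 0.0]
force: [0.7, 0.4, -0.3]
width: 0.0937
finger_force: 0.0
```

Request:
play_rows(
  deltas=[
    [[0, 0, 0, 0, 0, 0, 0], [0, 0, 0, 0, 0, 0, 0], [0, 0, 0, 0, 0, 0, 0], [0, 0, 0, 0, 0, 0, 0], [0, 0, 0, 0, 0, 0, 0]],
  ],
)

```text
time_s: 17.37
tcp_pos: [0.6567, -0.1011, 0.2896]
orientation: [0.708, 0.707, 0.0, -0.0]
force: [-0.5, -0.8, -0.1]
width: 0.0941
finger_force: 0.0
```

```bash
python3 - <<'E'
from det import *
w=snap('wrist','w8');s=snap('scene','s8');t=snap('top','t8');st=r.state();print(st['tcp_pos'],st['time_s'])
g=[blobs(c,'green',60,6000)for c in(w,s)];print(np.round(g[0],1).tolist(),np.round(g[1],1).tolist())
o=np.zeros((600,800,3),np.uint8)
o[:400]=cv2.resize(cv2.cvtColor(w['img'],cv2.COLOR_RGB2BGR)[:320],(800,400))
o[400:,:400]=cv2.resize(cv2.cvtColor(s['img'],cv2.COLOR_RGB2BGR)[170:330,250:450],(400,200))
o[400:,400:]=cv2.resize(cv2.cvtColor(t['img'],cv2.COLOR_RGB2BGR)[150:250,200:400],(400,200))
cv2.imwrite('pics/m6.png',o)
E
```

```text
[ 0.65671601 -0.10173867  0.2895538 ] 17.5167
[[319.4, 183.6, 298.0, 158.0, 44.0, 51.0, 1700.0]] [[299.3, 231.0, 289.0, 214.0, 21.0, 36.0, 642.0]]
```

View pics/m6.png

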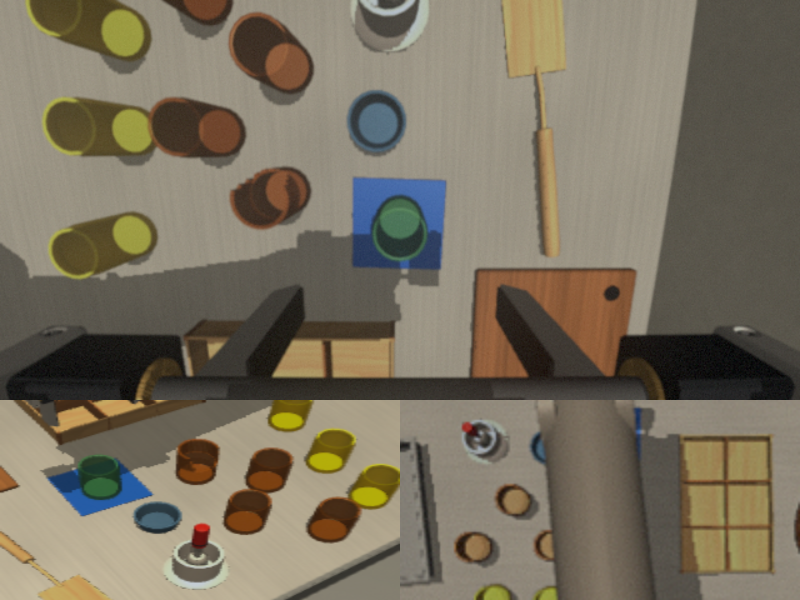

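Request:
play_rows(
  deltas=[
    [[0, 0, 0, 0, -0.001, -0.035, 0], [0, 0, 0, 0, -0.001, -0.07, 0], [0, 0, 0, 0, -0.001, -0.105, 0], [0, 0, 0, 0, -0.001, -0.14, 0], [0, 0, 0, 0, -0.001, -0.17, 0]],
  ],
)

```text
time_s: 17.93
tcp_pos: [0.6562, -0.1029, 0.1517]
orientation: [0.708, 0.706, -0.0, -0.0]
force: [-0.0, -0.5, 0.1]
width: 0.094
finger_force: 0.0
```

Request:
play_rows(
  deltas=[
    [[0, 0, 0, 0, 0, -0.03, 0], [0, 0, 0, 0, 0, -0.06, 0], [0, 0, 0, 0, 0, -0.085, 0], [0, 0, 0, 0, 0, -0.105, 0], [0, 0, 0, 0, 0, -0.117, 0.2]],
  ],
)

```text
time_s: 18.35
tcp_pos: [0.6558, -0.1029, 0.0579]
orientation: [0.708, 0.706, -0.001, -0.001]
force: [0.4, -0.6, -0.2]
width: 0.0906
finger_force: 0.0
```

Request:
play_rows(
  deltas=[
    [[0, 0, 0, 0, 0, 0, 0.4], [0, 0, 0, 0, 0, 0, 0.5], [0, 0, 0, 0, 0, 0, 0.6], [0, 0, 0, 0, 0, 0, 0.7], [0, 0, 0, 0, 0, 0, 0.8]],
  ],
  grip_force=25,
)

```text
time_s: 18.77
tcp_pos: [0.6572, -0.1033, 0.0609]
orientation: [0.708, 0.706, 0.0, 0.001]
force: [-0.6, -0.6, -0.3]
width: 0.0577
finger_force: 0.0
```

Request:
play_rows(
  deltas=[
    [[0, 0, 0, 0, 0, 0, 0.8], [0, 0, 0, 0, 0, 0, 0.8], [0, 0, 0, 0, 0, 0, 0.8], [0, 0, 0, 0, 0, 0, 0.8], [0, 0, 0, 0, 0, 0, 0.8]],
  ],
)

```text
time_s: 19.18
tcp_pos: [0.6572, -0.1033, 0.0608]
orientation: [0.708, 0.706, 0.0, 0.0]
force: [-2.5, -0.4, 7.4]
width: 0.0546
finger_force: 25.1
```

Request:
play_rows(
  deltas=[
    [[0, 0, 0, 0, 0, 0.01, 0.8], [0, 0, 0, 0, 0, 0.03, 0.8], [0, 0, 0, 0, 0, 0.06, 0.8], [0, 0, 0, 0, 0, 0.1, 0.8], [0, 0, 0, 0, 0, 0.14, 0.8]],
  ],
)

```text
time_s: 19.6
tcp_pos: [0.656, -0.103, 0.1731]
orientation: [0.708, 0.706, -0.0, -0.001]
force: [1.4, -1.1, -1.0]
width: 0.0544
finger_force: 25.0
```

Request:
play_rows(
  deltas=[
    [[0, 0, 0, 0, 0, 0, 0.8], [0, 0, 0, 0, 0, 0, 0.8], [0, 0, 0, 0, 0, 0, 0.8], [0, 0, 0, 0, 0, 0, 0.8], [0, 0, 0, 0, 0, 0, 0.8]],
  ],
)

```text
time_s: 20.02
tcp_pos: [0.656, -0.1032, 0.1706]
orientation: [0.708, 0.706, -0.001, -0.001]
force: [0.0, 0.0, -1.8]
width: 0.0546
finger_force: 25.0
```

```bash
python3 - <<'E'
from det import *
w=snap('wrist','w9');s=snap('scene','s9');st=r.state();print(st['tcp_pos'],st['width'],st['finger_force'],st['force'])
for z in(-.057,-.007,.043): print(proj(w,st['tcp_pos']+[0,0,z]).round(1),proj(s,st['tcp_pos']+[0,0,z]).round(1))
for c in(w,s): print(np.round(blobs(c,'green',40,8000),1).tolist())
E
```

```text
[ 0.65622858 -0.10311192  0.17088815] 0.05461490648769436 24.98234124854207 [-0.72582408  0.16426222 -1.35445913]
[318.4 215.6] [298.8 220.1]
[318.1 238.7] [298.  209.2]
[317.6 276.8] [297.  197.5]
[]
[[298.8, 209.5, 288.0, 190.0, 22.0, 38.0, 664.0]]
```

Request:
play_rows(
  deltas=[
    [[0, 0, 0, -0.005, -0.02, 0, 0.8], [0, 0, 0, -0.01, -0.05, 0, 0.8], [0, 0, 0, -0.017, -0.09, 0, 0.8], [0, 0, 0, -0.023, -0.13, 0, 0.8], [0, 0, 0, -0.03, -0.17, 0, 0.8]],
  ],
)

```text
time_s: 20.53
tcp_pos: [0.6322, -0.2403, 0.1714]
orientation: [0.708, 0.706, -0.0, -0.0]
force: [0.6, -0.4, -1.4]
width: 0.0545
finger_force: 25.0
```

Request:
play_rows(
  deltas=[
    [[0, 0, 0, -0.007, -0.04, 0, 0.8], [0, 0, 0, -0.014, -0.08, 0, 0.8], [0, 0, 0, -0.02, -0.115, 0, 0.8], [0, 0, 0, -0.026, -0.14, 0, 0.8], [0, 0, 0, -0.03, -0.1575, 0, 0.8]],
  ],
)

```text
time_s: 20.95
tcp_pos: [0.6074, -0.368, 0.171]
orientation: [0.709, 0.705, -0.0, -0.0]
force: [-0.4, -1.6, -2.0]
width: 0.0547
finger_force: 25.0
```

Request:
play_rows(
  deltas=[
    [[0, 0, 0, 0, 0, 0, 0.8], [0, 0, 0, 0, 0, 0, 0.8], [0, 0, 0, 0, 0, 0, 0.8], [0, 0, 0, 0, 0, 0, 0.8], [0, 0, 0, 0, 0, 0, 0.8]],
  ],
)

```text
time_s: 21.37
tcp_pos: [0.6093, -0.3637, 0.172]
orientation: [0.708, 0.707, 0.0, -0.0]
force: [0.6, 0.1, -1.4]
width: 0.0546
finger_force: 25.0
```

```bash
python3 - <<'E'
from det import *
w=snap('wrist','w10');s=snap('scene','s10');st=r.state();print(st['tcp_pos'],st['width'],st['finger_force'],st['force'])
x,y=st['tcp_pos'][:2]
i=w['img'].copy();j=s['img'].copy()
for X in(.401,.4835,.5685,.651):
  for Y in(-.2405,-.324,-.4075):
    for c,k in((w,i),(s,j)):
      u,v=proj(c,(X,Y,.048));cv2.circle(k,(int(round(u)),int(round(v))),1,(255,0,0),-1)
o=np.zeros((600,800,3),np.uint8);o[:300]=cv2.resize(i[130:370,120:520],(800,300));o[300:]=cv2.resize(j[90:220,230:380],(800,300))
cv2.imwrite('pics/m7.png',o[...,::-1])
E
```

```text
[ 0.6090662  -0.3643309   0.17199434] 0.05445976264395628 24.982360303401947 [-1.29897662  0.33156771 -2.98773342]
```

View pics/m7.png

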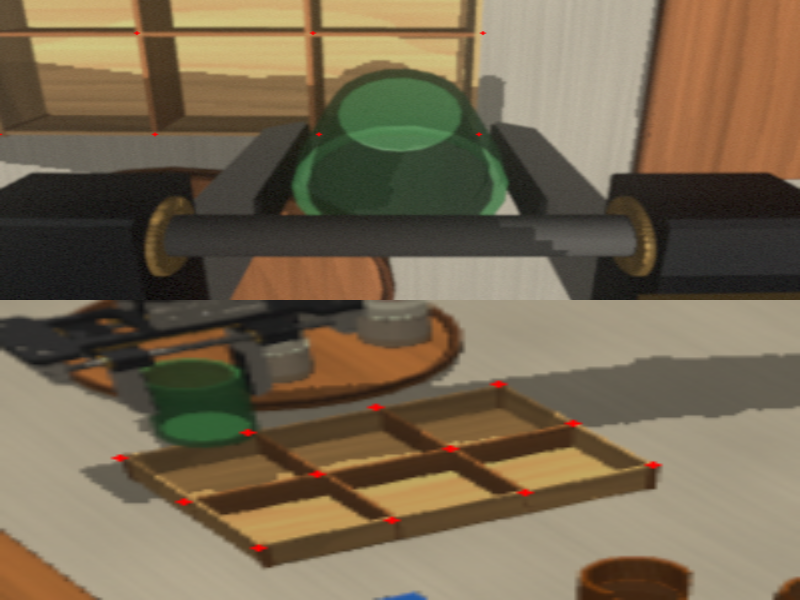

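Request:
play_rows(
  deltas=[
    [[0, 0, 0, -0.002, 0, -0.02, 0.8], [0, 0, 0, -0.003, 0, -0.05, 0.8], [0, 0, 0, -0.003, 0, -0.08, 0.8], [0, 0, 0, -0.003, 0, -0.105, 0.8], [0, 0, 0, -0.003, 0, -0.122, 0.8]],
  ],
)

```text
time_s: 21.88
tcp_pos: [0.6057, -0.3645, 0.0722]
orientation: [0.708, 0.706, -0.0, -0.001]
force: [0.1, -0.2, -1.1]
width: 0.0543
finger_force: 25.0
```

Request:
play_rows(
  deltas=[
    [[0, 0, 0, 0, 0, -0.004, 0.8], [0, 0, 0, 0, 0, -0.008, 0.8], [0, 0, 0, 0, 0, -0.012, 0.8], [0, 0, 0, 0, 0, -0.014, 0.8], [0, 0, 0, 0, 0, -0.014, 0.8]],
  ],
)

```text
time_s: 22.3
tcp_pos: [0.6066, -0.3654, 0.0637]
orientation: [0.708, 0.706, 0.0, 0.0]
force: [-0.4, -0.9, -3.1]
width: 0.0543
finger_force: 25.0
```

Request:
play_rows(
  deltas=[
    [[0, 0, 0, 0, 0, 0, 0.8], [0, 0, 0, 0, 0, 0, 0.8], [0, 0, 0, 0, 0, 0, 0.8], [0, 0, 0, 0, 0, 0, 0.8], [0, 0, 0, 0, 0, 0, 0.8]],
  ],
)

```text
time_s: 22.72
tcp_pos: [0.6063, -0.3652, 0.0632]
orientation: [0.708, 0.706, 0.0, 0.0]
force: [-0.3, -0.9, -2.5]
width: 0.0545
finger_force: 25.0
```

Request:
play_rows(
  deltas=[
    [[0, 0, 0, 0, 0, -0.001, 0.8], [0, 0, 0, 0, 0, -0.002, 0.8], [0, 0, 0, 0, 0, -0.002, 0.8], [0, 0, 0, 0, 0, -0.002, 0.6], [0, 0, 0, 0, 0, -0.002, 0.3]],
  ],
)

```text
time_s: 23.13
tcp_pos: [0.6064, -0.3652, 0.0617]
orientation: [0.708, 0.706, 0.0, 0.0]
force: [0.4, -0.7, 0.5]
width: 0.0581
finger_force: 0.0
```

Request:
play_rows(
  deltas=[
    [[0, 0, 0, 0, 0, 0, 0.2], [0, 0, 0, 0, 0, 0, 0.2], [0, 0, 0, 0, 0, 0, 0.2], [0, 0, 0, 0, 0, 0, 0.2], [0, 0, 0, 0, 0, 0, 0.2]],
  ],
)

```text
time_s: 23.55
tcp_pos: [0.6063, -0.3652, 0.0614]
orientation: [0.708, 0.706, -0.0, -0.0]
force: [0.1, 0.1, 0.2]
width: 0.075
finger_force: 0.0
```

Request:
play_rows(
  deltas=[
    [[0, 0, 0, 0, 0, 0.02, 0.2], [0, 0, 0, 0, 0, 0.05, 0.2], [0, 0, 0, 0, 0, 0.085, 0.2], [0, 0, 0, 0, 0, 0.12, 0.1], [0, 0, 0, 0, 0, 0.15, 0]],
  ],
)

```text
time_s: 23.97
tcp_pos: [0.6065, -0.3652, 0.1834]
orientation: [0.708, 0.706, 0.0, 0.0]
force: [0.1, -1.0, 1.1]
width: 0.0849
finger_force: 0.0
```

```bash
python3 - <<'E'
from det import *
w=snap('wrist','w11');s=snap('scene','s11');st=r.state();print(st['tcp_pos'],st['time_s'])
for z in(.004,.054,.104): print(proj(w,(.6065,-.365,z)).round(1),proj(s,(.6065,-.365,z)).round(1))
for c in(w,s): print(np.round([b for b in blobs(c,'green',60,8000)],1).tolist())
for c in(w,s): print(np.round([b for b in blobs(c,'amber',200,4000)],1).tolist())
E
```

```text
[ 0.60820049 -0.36595126  0.18616084] 24.0667
[318.3 184.5] [272.6 170.6]
[318.2 194.3] [271.1 160. ]
[318.  207.6] [269.5 148.8]
[[319.4, 205.9, 290.0, 169.0, 60.0, 72.0, 1838.0]]
[[312.5, 34.9, 305.0, 22.0, 16.0, 25.0, 287.0], [313.9, 61.7, 306.0, 58.0, 16.0, 8.0, 66.0], [270.5, 156.9, 261.0, 142.0, 20.0, 32.0, 495.0]]
[[171.8, 280.9, 151.0, 262.0, 48.0, 40.0, 764.0], [258.9, 288.3, 230.0, 267.0, 63.0, 36.0, 1424.0]]
[[211.9, 45.1, 183.0, 0.0, 62.0, 95.0, 3349.0], [462.0, 29.7, 421.0, 0.0, 70.0, 67.0, 1153.0], [589.4, 79.1, 560.0, 45.0, 80.0, 96.0, 1113.0], [281.9, 114.7, 249.0, 94.0, 67.0, 44.0, 1679.0], [306.3, 163.6, 265.0, 126.0, 83.0, 72.0, 1805.0], [348.1, 218.6, 338.0, 201.0, 22.0, 37.0, 660.0], [378.4, 242.3, 362.0, 208.0, 34.0, 70.0, 1323.0], [416.5, 265.2, 404.0, 248.0, 27.0, 36.0, 694.0]]
```

Request:
play_rows(
  deltas=[
    [[0, 0, 0, -0.01, 0.035, 0, 0], [0, 0, 0, -0.02, 0.07, 0, 0], [0, 0, 0, -0.03, 0.105, 0, 0], [0, 0, 0, -0.04, 0.145, 0, 0], [0, 0, 0, -0.051, 0.182, 0, 0]],
  ],
)

```text
time_s: 24.48
tcp_pos: [0.5647, -0.218, 0.1808]
orientation: [0.708, 0.706, -0.0, -0.0]
force: [0.6, 1.4, -0.2]
width: 0.0942
finger_force: 0.0
```

Request:
play_rows(
  deltas=[
    [[0, 0, 0, -0.01, 0.04, 0, 0], [0, 0, 0, -0.022, 0.08, 0, 0], [0, 0, 0, -0.034, 0.12, 0, 0], [0, 0, 0, -0.044, 0.16, 0, 0], [0, 0, 0, -0.051, 0.1825, 0, 0]],
  ],
)

```text
time_s: 24.9
tcp_pos: [0.5236, -0.0701, 0.1812]
orientation: [0.707, 0.707, 0.0, -0.0]
force: [-0.8, -0.2, 0.3]
width: 0.0938
finger_force: 0.0
```

Request:
play_rows(
  deltas=[
    [[0, 0, 0, 0, 0, 0, 0], [0, 0, 0, 0, 0, 0, 0], [0, 0, 0, 0, 0, 0, 0], [0, 0, 0, 0, 0, 0, 0], [0, 0, 0, 0, 0, 0, 0]],
  ],
)

```text
time_s: 25.32
tcp_pos: [0.5248, -0.0746, 0.1812]
orientation: [0.709, 0.706, -0.0, -0.0]
force: [-1.2, 1.0, -0.2]
width: 0.0942
finger_force: 0.0
```

```bash
python3 - <<'E'
from det import *
w=snap('wrist','w12');s=snap('scene','s12');st=r.state();print(st['tcp_pos'],st['time_s'])
A=blobs(w,'amber',200,6000);B=blobs(s,'amber',200,4000,(320,190,450,300))
print(np.round(A,0).tolist(),np.round(B,0).tolist())
for z in(0,.05,.1): print(proj(w,(.525,-.0735,z)).round(1))
for a in A:
  if 90<a[1]<250:
    for b in B:
      P,e=tri(w,a[:2],s,b[:2])
      if e<.008: print(np.round(a[:2]),P.round(4),round(e,4))
t=load('top0')
print('tub',[plane(t,*p,.07).round(3).tolist() for p in((163,173),(209,169),(216,241),(168,245))])
E
```

```text
[ 0.52472769 -0.07426328  0.18125502] 25.4167
[[247.0, 3.0, 228.0, 0.0, 34.0, 9.0, 209.0], [331.0, 36.0, 297.0, 0.0, 68.0, 76.0, 2100.0], [578.0, 165.0, 570.0, 64.0, 17.0, 184.0, 1400.0], [235.0, 125.0, 199.0, 93.0, 77.0, 65.0, 2420.0], [318.0, 201.0, 286.0, 163.0, 65.0, 74.0, 3154.0], [583.0, 267.0, 502.0, 258.0, 138.0, 23.0, 1071.0], [320.0, 362.0, 223.0, 336.0, 196.0, 49.0, 2921.0]] [[348.0, 218.0, 338.0, 201.0, 22.0, 37.0, 678.0], [378.0, 242.0, 362.0, 208.0, 34.0, 70.0, 1320.0], [416.0, 265.0, 404.0, 248.0, 27.0, 36.0, 694.0]]
[318.6 183.5]
[318.5 193.1]
[318.4 206.1]
[318. 201.] [ 0.5229 -0.0784  0.0513] 0.0067
tub [[0.634, 0.401, 0.07], [0.646, 0.231, 0.07], [0.387, 0.205, 0.07], [0.373, 0.38, 0.07]]
```

Request:
play_rows(
  deltas=[
    [[0, 0, 0, 0, 0, -0.03, 0], [0, 0, 0, 0, 0, -0.07, 0], [0, 0, 0, 0, 0, -0.11, 0], [0, 0, 0, 0, 0, -0.15, 0], [0, 0, 0, 0, 0, -0.17, 0]],
  ],
)

```text
time_s: 25.83
tcp_pos: [0.523, -0.0738, 0.0421]
orientation: [0.708, 0.706, -0.001, -0.001]
force: [0.8, -0.3, -0.7]
width: 0.0939
finger_force: 0.0
```

Request:
play_rows(
  deltas=[
    [[0, 0, 0, 0, 0, -0.01, 0.2], [0, 0, 0, 0, 0, -0.0225, 0.3], [0, 0, 0, 0, 0, -0.0225, 0.4], [0, 0, 0, 0, 0, -0.0225, 0.6], [0, 0, 0, 0, 0, -0.0225, 0.8]],
  ],
  grip_force=20,
)

```text
time_s: 26.25
tcp_pos: [0.5255, -0.0737, 0.0285]
orientation: [0.708, 0.706, 0.0, 0.001]
force: [0.2, -0.0, -0.2]
width: 0.064
finger_force: 0.0
```

Request:
play_rows(
  deltas=[
    [[0, 0, 0, 0, 0, 0, 0.8], [0, 0, 0, 0, 0, 0, 0.8], [0, 0, 0, 0, 0, 0, 0.8], [0, 0, 0, 0, 0, 0, 0.8], [0, 0, 0, 0, 0, 0, 0.8]],
  ],
)

```text
time_s: 26.67
tcp_pos: [0.5253, -0.0737, 0.0285]
orientation: [0.708, 0.706, 0.0, 0.001]
force: [-1.3, -0.5, 8.2]
width: 0.0569
finger_force: 20.0
```

Request:
play_rows(
  deltas=[
    [[0, 0, 0, 0, 0, 0, 0.8], [0, 0, 0, 0, 0, 0, 0.8], [0, 0, 0, 0, 0, 0.01, 0.8], [0, 0, 0, 0, 0, 0.03, 0.8], [0, 0, 0, 0, 0, 0.06, 0.8]],
  ],
)

```text
time_s: 27.08
tcp_pos: [0.5235, -0.0734, 0.0753]
orientation: [0.708, 0.706, -0.001, -0.001]
force: [0.6, -0.7, -2.1]
width: 0.0565
finger_force: 20.0
```

Request:
play_rows(
  deltas=[
    [[0, 0, 0, 0, 0, 0.03, 0.8], [0, 0, 0, 0, 0, 0.06, 0.8], [0, 0, 0, 0, 0, 0.09, 0.8], [0, 0, 0, 0, 0, 0.12, 0.8], [0, 0, 0, 0, 0, 0.14, 0.8]],
  ],
)

```text
time_s: 27.5
tcp_pos: [0.5251, -0.0734, 0.1905]
orientation: [0.708, 0.706, 0.001, 0.001]
force: [-0.1, -0.9, -1.9]
width: 0.0567
finger_force: 20.0
```

Request:
play_rows(
  deltas=[
    [[0, 0, 0, -0.001, 0.02, 0, 0.8], [0, 0, 0, -0.002, 0.05, 0, 0.8], [0, 0, 0, -0.004, 0.08, 0, 0.8], [0, 0, 0, -0.005, 0.115, 0, 0.8], [0, 0, 0, -0.006, 0.15, 0, 0.8]],
  ],
)

```text
time_s: 27.92
tcp_pos: [0.5195, 0.0473, 0.1883]
orientation: [0.708, 0.706, 0.0, 0.0]
force: [0.7, 0.5, -1.5]
width: 0.0566
finger_force: 20.0
```

Request:
play_rows(
  deltas=[
    [[0, 0, 0, -0.001, 0.035, 0, 0.8], [0, 0, 0, -0.002, 0.07, 0, 0.8], [0, 0, 0, -0.004, 0.105, 0, 0.8], [0, 0, 0, -0.005, 0.14, 0, 0.8], [0, 0, 0, -0.006, 0.175, 0, 0.8]],
  ],
)

```text
time_s: 28.33
tcp_pos: [0.5147, 0.1877, 0.1883]
orientation: [0.708, 0.706, 0.0, 0.0]
force: [1.4, 0.3, -1.6]
width: 0.0564
finger_force: 20.0
```

Request:
play_rows(
  deltas=[
    [[0, 0, 0, -0.001, 0.035, 0, 0.8], [0, 0, 0, -0.002, 0.07, 0, 0.8], [0, 0, 0, -0.004, 0.1, 0, 0.8], [0, 0, 0, -0.005, 0.125, 0, 0.8], [0, 0, 0, -0.006, 0.1425, 0, 0.8]],
  ],
)

```text
time_s: 28.75
tcp_pos: [0.5096, 0.3026, 0.1882]
orientation: [0.708, 0.707, 0.0, -0.0]
force: [0.1, -1.0, -1.7]
width: 0.0565
finger_force: 20.0
```

Request:
play_rows(
  deltas=[
    [[0, 0, 0, 0, 0, 0, 0.8], [0, 0, 0, 0, 0, 0, 0.8], [0, 0, 0, 0, 0, 0, 0.8], [0, 0, 0, 0, 0, 0, 0.8], [0, 0, 0, 0, 0, 0, 0.8]],
  ],
)

```text
time_s: 29.17
tcp_pos: [0.5106, 0.2993, 0.1875]
orientation: [0.709, 0.706, -0.0, 0.0]
force: [-0.5, 0.2, -1.3]
width: 0.0565
finger_force: 20.0
```

```bash
python3 - <<'E'
from det import *
w=snap('wrist','w13');st=r.state();print(st['tcp_pos'],st['time_s'],st['width'])
w1=load('w1');w3=load('w3')
# tub near edge corners in w3: (145,108),(318,88) ; w1: (228,66),(388,44)
for a,b in(((145,108),(228,65)),((318,88),(388,44))): P,e=tri(w3,a,w1,b);print(P.round(3),round(e,4),plane(w3,*a,.07).round(3))
E
```

```text
[0.51062355 0.29948515 0.18757431] 29.2167 0.05643882508563821
[0.402 0.212 0.079] 0.0021 [0.397 0.214 0.07 ]
[0.647 0.241 0.063] 0.0056 [0.649 0.238 0.07 ]
```

Request:
play_rows(
  deltas=[
    [[0, 0, 0, 0, 0.005, -0.02, 0.8], [0, 0, 0, 0, 0.006, -0.06, 0.8], [0, 0, 0, 0, 0.006, -0.1, 0.8], [0, 0, 0, 0, 0.006, -0.14, 0.8], [0, 0, 0, 0, 0.006, -0.17, 0.8]],
  ],
)

```text
time_s: 29.63
tcp_pos: [0.5098, 0.3041, 0.0492]
orientation: [0.708, 0.706, -0.001, -0.0]
force: [0.5, -0.3, -1.5]
width: 0.057
finger_force: 20.0
```

Request:
play_rows(
  deltas=[
    [[0, 0, 0, 0, 0, -0.006, 0.8], [0, 0, 0, 0, 0, -0.012, 0.8], [0, 0, 0, 0, 0, -0.018, 0.8], [0, 0, 0, 0, 0, -0.022, 0.8], [0, 0, 0, 0, 0, -0.022, 0.8]],
  ],
)

```text
time_s: 30.05
tcp_pos: [0.5108, 0.3053, 0.0345]
orientation: [0.708, 0.706, 0.0, 0.0]
force: [-0.0, -0.0, -2.0]
width: 0.0568
finger_force: 20.0
```

Request:
play_rows(
  deltas=[
    [[0, 0, 0, 0, 0, -0.001, 0.8], [0, 0, 0, 0, 0, -0.002, 0.8], [0, 0, 0, 0, 0, -0.003, 0.8], [0, 0, 0, 0, 0, -0.003, 0.8], [0, 0, 0, 0, 0, -0.003, 0.8]],
  ],
)

```text
time_s: 30.47
tcp_pos: [0.5107, 0.3055, 0.0325]
orientation: [0.708, 0.706, 0.001, 0.0]
force: [-2.3, -1.8, 9.5]
width: 0.0565
finger_force: 20.0
```

Contact with the tub floor; release and rise.

Request:
play_rows(
  deltas=[
    [[0, 0, 0, 0, 0, 0, 0.5], [0, 0, 0, 0, 0, 0, 0.2], [0, 0, 0, 0, 0, 0, 0.1], [0, 0, 0, 0, 0, 0, 0.1], [0, 0, 0, 0, 0, 0, 0]],
  ],
)

```text
time_s: 30.88
tcp_pos: [0.5104, 0.3053, 0.0315]
orientation: [0.708, 0.706, 0.0, -0.0]
force: [-0.5, 0.0, -0.2]
width: 0.0798
finger_force: 0.0
```

Request:
play_rows(
  deltas=[
    [[0, 0, 0, 0, 0, 0.01, 0], [0, 0, 0, 0, 0, 0.045, 0], [0, 0, 0, 0, 0, 0.08, 0], [0, 0, 0, 0, 0, 0.12, 0], [0, 0, 0, 0, 0, 0.16, 0]],
  ],
)

```text
time_s: 31.3
tcp_pos: [0.5098, 0.3052, 0.1612]
orientation: [0.708, 0.706, -0.0, -0.0]
force: [-0.1, 0.4, 0.1]
width: 0.0938
finger_force: 0.0
```

Request:
play_rows(
  deltas=[
    [[0, 0, 0, -0.01, -0.035, 0.01, 0], [0, 0, 0, -0.02, -0.07, 0.02, 0], [0, 0, 0, -0.035, -0.12, 0.03, 0], [0, 0, 0, -0.045, -0.16, 0.03, 0], [0, 0, 0, -0.05, -0.175, 0.03, 0]],
  ],
)

```text
time_s: 31.72
tcp_pos: [0.4695, 0.1609, 0.1842]
orientation: [0.709, 0.705, -0.001, 0.001]
force: [0.5, 0.5, -0.1]
width: 0.0939
finger_force: 0.0
```

Request:
play_rows(
  deltas=[
    [[0, 0, 0, -0.005, -0.007, 0, 0], [0, 0, 0, -0.01, -0.014, 0, 0], [0, 0, 0, -0.016, -0.02, 0, 0], [0, 0, 0, -0.021, -0.027, 0, 0], [0, 0, 0, -0.0245, -0.034, 0, 0]],
  ],
)

```text
time_s: 32.13
tcp_pos: [0.4501, 0.1386, 0.1834]
orientation: [0.708, 0.707, -0.0, -0.0]
force: [-0.0, 0.5, 0.1]
width: 0.0942
finger_force: 0.0
```

Request:
play_rows(
  deltas=[
    [[0, 0, 0, 0, 0, 0, 0], [0, 0, 0, 0, 0, 0, 0], [0, 0, 0, 0, 0, 0, 0], [0, 0, 0, 0, 0, 0, 0], [0, 0, 0, 0, 0, 0, 0]],
  ],
)

```text
time_s: 32.55
tcp_pos: [0.4508, 0.1384, 0.1834]
orientation: [0.708, 0.706, 0.0, -0.0]
force: [-0.3, 0.0, 0.3]
width: 0.0942
finger_force: 0.0
```

```bash
python3 - <<'E'
from det import *
w=snap('wrist','w14');s=snap('scene','s14');st=r.state();print(st['tcp_pos'],st['time_s'],st['width'])
A=blobs(w,'amber',200,6000);B=blobs(s,'amber',100,4000,(320,190,500,370))
print(np.round(A,0).tolist(),np.round(B,0).tolist())
for P in((.4505,.137,0),(.4505,.137,.05),(.4505,.137,.1)): print(proj(w,P).round(1))
E
```

```text
[0.45071781 0.13824546 0.1834006 ] 32.65 0.09417336720197586
[[387.0, 22.0, 352.0, 0.0, 84.0, 54.0, 2931.0], [318.0, 204.0, 289.0, 168.0, 60.0, 71.0, 3098.0], [600.0, 246.0, 565.0, 209.0, 75.0, 69.0, 1312.0], [391.0, 265.0, 367.0, 226.0, 54.0, 76.0, 2154.0], [321.0, 291.0, 300.0, 276.0, 43.0, 27.0, 888.0], [321.0, 350.0, 296.0, 336.0, 51.0, 32.0, 1336.0]] [[378.0, 242.0, 362.0, 208.0, 34.0, 70.0, 1324.0], [417.0, 265.0, 404.0, 247.0, 27.0, 37.0, 691.0], [441.0, 333.0, 426.0, 315.0, 31.0, 37.0, 794.0]]
[318.2 185.2]
[318.  194.9]
[317.8 208.1]
```

Request:
play_rows(
  deltas=[
    [[0, 0, 0, 0, -0.001, -0.03, 0], [0, 0, 0, 0, -0.001, -0.065, 0], [0, 0, 0, 0, -0.001, -0.1, 0], [0, 0, 0, 0, -0.001, -0.135, 0], [0, 0, 0, 0, -0.001, -0.159, 0]],
  ],
)

```text
time_s: 33.07
tcp_pos: [0.4498, 0.1371, 0.0541]
orientation: [0.708, 0.706, -0.001, -0.001]
force: [-0.3, -0.5, -1.0]
width: 0.094
finger_force: 0.0
```

Request:
play_rows(
  deltas=[
    [[0, 0, 0, 0, 0, 0, 0.3], [0, 0, 0, 0, 0, 0, 0.5], [0, 0, 0, 0, 0, 0, 0.7], [0, 0, 0, 0, 0, 0, 0.8], [0, 0, 0, 0, 0, 0, 0.8]],
  ],
  grip_force=25,
)

```text
time_s: 33.48
tcp_pos: [0.4515, 0.1374, 0.0575]
orientation: [0.708, 0.706, 0.001, 0.001]
force: [-0.2, 0.2, -0.5]
width: 0.0642
finger_force: 0.0
```

Request:
play_rows(
  deltas=[
    [[0, 0, 0, 0, 0, 0, 0.8], [0, 0, 0, 0, 0, 0, 0.8], [0, 0, 0, 0, 0, 0, 0.8], [0, 0, 0, 0, 0, 0, 0.8], [0, 0, 0, 0, 0, 0, 0.8]],
  ],
)

```text
time_s: 33.9
tcp_pos: [0.4511, 0.1372, 0.057]
orientation: [0.708, 0.706, 0.0, 0.0]
force: [-2.0, -2.5, 9.9]
width: 0.0531
finger_force: 24.8
```

Request:
play_rows(
  deltas=[
    [[0, 0, 0, 0, 0, 0.02, 0.8], [0, 0, 0, 0, 0, 0.06, 0.8], [0, 0, 0, 0, 0, 0.1, 0.8], [0, 0, 0, 0, 0, 0.14, 0.8], [0, 0, 0, 0, 0, 0.17, 0.8]],
  ],
)

```text
time_s: 34.32
tcp_pos: [0.4508, 0.1376, 0.1948]
orientation: [0.708, 0.706, 0.001, 0.0]
force: [1.7, 0.5, -2.2]
width: 0.0531
finger_force: 24.7
```

Request:
play_rows(
  deltas=[
    [[0, 0, 0, 0, 0, 0, 0.8], [0, 0, 0, 0, 0, 0, 0.8], [0, 0, 0, 0, 0, 0, 0.8], [0, 0, 0, 0, 0, 0, 0.8], [0, 0, 0, 0, 0, 0, 0.8]],
  ],
)

```text
time_s: 34.73
tcp_pos: [0.45, 0.1371, 0.1912]
orientation: [0.708, 0.706, -0.001, -0.001]
force: [-0.3, 0.7, -1.8]
width: 0.0531
finger_force: 24.7
```

```bash
python3 - <<'E'
from det import *
w=snap('wrist','w15');s=snap('scene','s15');st=r.state();print(st['tcp_pos'],st['time_s'],st['width'],st['finger_force'])
for z in(-.057,-.007,.043): print(proj(w,st['tcp_pos']+[0,0,z]).round(1),proj(s,st['tcp_pos']+[0,0,z]).round(1))
print(np.round(blobs(w,'amber',200,9000),0).tolist(),np.round(blobs(s,'amber',100,4000,(320,180,500,370)),1).tolist())
o=np.zeros((600,800,3),np.uint8);o[:,:400]=cv2.resize(w['img'][150:350,240:400],(400,600));o[:,400:]=cv2.resize(s['img'][195:290,370:450],(400,600))
for z in(-.057,.043):
  u,v=proj(w,st['tcp_pos']+[0,0,z]);cv2.circle(o,(int((u-240)*2.5),int((v-150)*3)),4,(255,0,255),-1)
  u,v=proj(s,st['tcp_pos']+[0,0,z]);cv2.circle(o,(int(400+(u-370)*5),int((v-195)*600/95)),4,(255,0,255),-1)
cv2.imwrite('pics/m8.png',o[...,::-1])
E
```

```text
[0.45026221 0.1371894  0.19148907] 34.8333 0.053079359709320956 24.699822936672717
[318.4 215.4] [422.4 250.5]
[318.  238.6] [426.1 240. ]
[317.5 276.7] [430.2 228.6]
[[387.0, 22.0, 354.0, 0.0, 80.0, 54.0, 2932.0], [404.0, 247.0, 375.0, 223.0, 57.0, 50.0, 837.0], [594.0, 248.0, 559.0, 228.0, 74.0, 42.0, 1260.0], [322.0, 346.0, 297.0, 335.0, 51.0, 26.0, 993.0]] [[378.4, 242.4, 362.0, 208.0, 34.0, 70.0, 1325.0], [426.1, 243.8, 411.0, 225.0, 31.0, 35.0, 461.0], [440.8, 332.6, 426.0, 315.0, 31.0, 37.0, 796.0]]
```

View pics/m8.png

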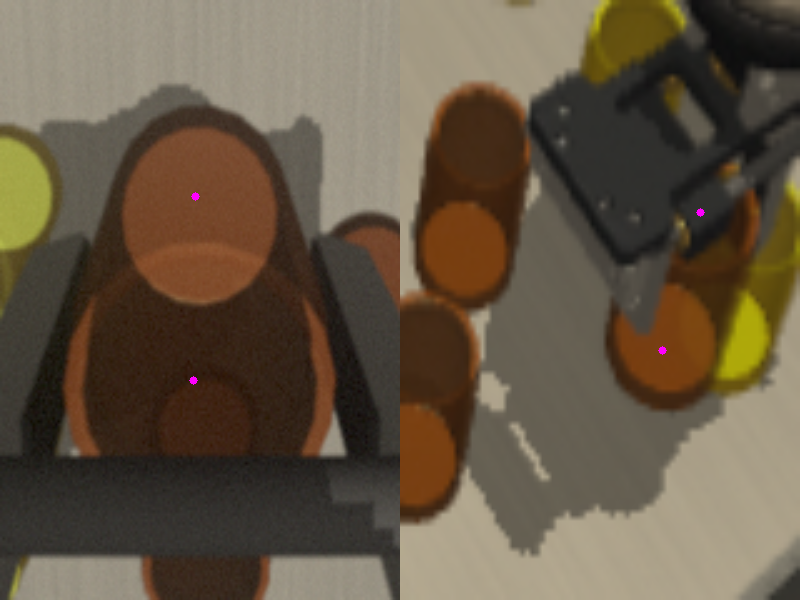

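Request:
play_rows(
  deltas=[
    [[0, 0, 0, 0, -0.02, 0, 0.8], [0, 0, 0, 0, -0.05, 0, 0.8], [0, 0, 0, 0, -0.085, 0, 0.8], [0, 0, 0, 0, -0.12, 0, 0.8], [0, 0, 0, 0, -0.156, 0, 0.8]],
  ],
)

```text
time_s: 35.25
tcp_pos: [0.4503, 0.0114, 0.1919]
orientation: [0.708, 0.706, -0.0, -0.0]
force: [0.5, 0.1, -1.4]
width: 0.0536
finger_force: 24.7
```

Request:
play_rows(
  deltas=[
    [[0, 0, 0, 0, -0.034, 0, 0.8], [0, 0, 0, 0, -0.068, 0, 0.8], [0, 0, 0, 0, -0.102, 0, 0.8], [0, 0, 0, 0, -0.136, 0, 0.8], [0, 0, 0, 0, -0.17, 0, 0.8]],
  ],
)

```text
time_s: 35.67
tcp_pos: [0.4503, -0.1249, 0.1919]
orientation: [0.708, 0.706, -0.0, -0.0]
force: [0.4, -0.5, -2.1]
width: 0.0531
finger_force: 24.7
```

Request:
play_rows(
  deltas=[
    [[0, 0, 0, -0.001, -0.034, 0, 0.8], [0, 0, 0, -0.002, -0.068, 0, 0.8], [0, 0, 0, -0.003, -0.102, 0, 0.8], [0, 0, 0, -0.004, -0.136, 0, 0.8], [0, 0, 0, -0.005, -0.17, 0, 0.8]],
  ],
)

```text
time_s: 36.08
tcp_pos: [0.4463, -0.2608, 0.1917]
orientation: [0.708, 0.706, -0.0, -0.0]
force: [0.1, -0.1, -3.4]
width: 0.0528
finger_force: 24.7
```

Request:
play_rows(
  deltas=[
    [[0, 0, 0, -0.001, -0.034, 0, 0.8], [0, 0, 0, -0.002, -0.068, 0, 0.8], [0, 0, 0, -0.003, -0.095, 0, 0.8], [0, 0, 0, -0.004, -0.115, 0, 0.8], [0, 0, 0, -0.004, -0.13, 0, 0.8]],
  ],
)

```text
time_s: 36.5
tcp_pos: [0.443, -0.3649, 0.1916]
orientation: [0.709, 0.706, -0.0, -0.001]
force: [-0.8, -0.1, -3.0]
width: 0.0533
finger_force: 24.7
```

Request:
play_rows(
  deltas=[
    [[0, 0, 0, 0, 0, 0, 0.8], [0, 0, 0, 0, 0, 0, 0.8], [0, 0, 0, 0, 0, 0, 0.8], [0, 0, 0, 0, 0, 0, 0.8], [0, 0, 0, 0, 0, 0, 0.8]],
  ],
)

```text
time_s: 36.92
tcp_pos: [0.4438, -0.3627, 0.1924]
orientation: [0.708, 0.707, 0.0, 0.0]
force: [-0.2, -0.6, -2.7]
width: 0.0533
finger_force: 24.7
```

```bash
python3 - <<'E'
from det import *
s=snap('scene','s16');w=snap('wrist','w16');st=r.state();print(st['tcp_pos'],st['width'],st['finger_force'])
for z in(-.057,-.007,.043): print(proj(s,st['tcp_pos']+[0,0,z]).round(1))
print(np.round(blobs(s,'amber',60,4000,(250,80,450,300)),1).tolist())
# caddy in wrist: sharp look at inner divider columns along rows near cell
print(np.round([proj(w,(x,-.324,.048)) for x in(.401,.4845,.5665,.65)],0).tolist())
g=cv2.cvtColor(w['img'],cv2.COLOR_RGB2GRAY)
v=int(proj(w,(.5,-.29,.048))[1]);print(v,g[v,300:640:3].tolist())
E
```

```text
[ 0.44369163 -0.3630531   0.19245547] 0.05293545965952745 24.699975012335926
[318.4 120.4]
[318.2 107.8]
[318.1  94.5]
[[378.3, 242.3, 362.0, 208.0, 34.0, 70.0, 1322.0], [253.0, 234.9, 250.0, 224.0, 9.0, 20.0, 104.0]]
[[277.0, 154.0], [358.0, 154.0], [437.0, 154.0], [516.0, 154.0]]
120 [181, 180, 175, 177, 179, 180, 178, 177, 174, 175, 176, 177, 176, 172, 175, 173, 166, 108, 65, 84, 152, 176, 174, 175, 175, 172, 176, 183, 178, 179, 180, 181, 182, 183, 179, 177, 179, 179, 181, 180, 170, 98, 52, 48, 54, 47, 76, 140, 174, 173, 175, 175, 175, 175, 174, 171, 177, 176, 177, 181, 179, 178, 179, 177, 154, 87, 59, 61, 56, 57, 58, 58, 50, 164, 175, 178, 172, 178, 181, 173, 180, 170, 171, 175, 174, 167, 173, 172, 173, 175, 173, 173, 174, 127, 35, 42, 73, 107, 117, 119, 120, 118, 123, 130, 124, 110, 119, 112, 102, 119, 114, 116, 112, 119]
```

Request:
play_rows(
  deltas=[
    [[0, 0, 0, 0, 0, -0.02, 0.8], [0, 0, 0, 0, 0, -0.055, 0.8], [0, 0, 0, 0, 0, -0.09, 0.8], [0, 0, 0, 0, 0, -0.125, 0.8], [0, 0, 0, 0, 0, -0.145, 0.8]],
  ],
)

```text
time_s: 37.43
tcp_pos: [0.4425, -0.3626, 0.0737]
orientation: [0.708, 0.706, -0.0, -0.001]
force: [-1.0, 0.6, -1.7]
width: 0.0532
finger_force: 24.7
```

Request:
play_rows(
  deltas=[
    [[0, 0, 0, 0, 0, -0.005, 0.8], [0, 0, 0, 0, 0, -0.01, 0.8], [0, 0, 0, 0, 0, -0.015, 0.8], [0, 0, 0, 0, 0, -0.017, 0.8], [0, 0, 0, 0, 0, -0.017, 0.8]],
  ],
)

```text
time_s: 37.85
tcp_pos: [0.4438, -0.3638, 0.0633]
orientation: [0.708, 0.706, 0.0, 0.0]
force: [0.6, -0.3, -1.3]
width: 0.0532
finger_force: 24.7
```

Request:
play_rows(
  deltas=[
    [[0, 0, 0, 0, 0, -0.001, 0.8], [0, 0, 0, 0, 0, -0.002, 0.8], [0, 0, 0, 0, 0, -0.002, 0.8], [0, 0, 0, 0, 0, -0.002, 0.8], [0, 0, 0, 0, 0, -0.002, 0.8]],
  ],
)

```text
time_s: 38.27
tcp_pos: [0.4435, -0.3637, 0.0612]
orientation: [0.708, 0.706, -0.0, 0.0]
force: [0.3, -0.4, -1.8]
width: 0.0531
finger_force: 24.7
```

Request:
play_rows(
  deltas=[
    [[0, 0, 0, 0, 0, -0.0015, 0.8], [0, 0, 0, 0, 0, -0.0015, 0.8], [0, 0, 0, 0, 0, -0.0015, 0.6], [0, 0, 0, 0, 0, -0.0015, 0.3], [0, 0, 0, 0, 0, -0.0015, 0.2]],
  ],
)

```text
time_s: 38.68
tcp_pos: [0.4437, -0.3637, 0.0601]
orientation: [0.708, 0.706, 0.0, 0.0]
force: [0.7, 0.2, 0.2]
width: 0.0636
finger_force: 0.0
```

Request:
play_rows(
  deltas=[
    [[0, 0, 0, 0, 0, 0, 0.2], [0, 0, 0, 0, 0, 0, 0.2], [0, 0, 0, 0, 0, 0, 0.2], [0, 0, 0, 0, 0, 0, 0.2], [0, 0, 0, 0, 0, 0, 0.2]],
  ],
)

```text
time_s: 39.1
tcp_pos: [0.4435, -0.3636, 0.0598]
orientation: [0.708, 0.706, 0.0, -0.0]
force: [-0.9, 0.4, 0.6]
width: 0.0756
finger_force: 0.0
```

Request:
play_rows(
  deltas=[
    [[0, 0, 0, 0, 0, 0.02, 0.2], [0, 0, 0, 0, 0, 0.05, 0.2], [0, 0, 0, 0, 0, 0.085, 0.2], [0, 0, 0, 0, 0, 0.12, 0.1], [0, 0, 0, 0, 0, 0.155, 0]],
  ],
)

```text
time_s: 39.52
tcp_pos: [0.4433, -0.3634, 0.1851]
orientation: [0.708, 0.706, 0.0, -0.0]
force: [-0.1, -0.3, 0.7]
width: 0.085
finger_force: 0.0
```

Request:
play_rows(
  deltas=[
    [[0, 0, 0, 0.001, 0.02, 0, 0], [0, 0, 0, 0.002, 0.055, 0, 0], [0, 0, 0, 0.003, 0.09, 0, 0], [0, 0, 0, 0.004, 0.125, 0, 0], [0, 0, 0, 0.005, 0.165, 0, 0]],
  ],
)

```text
time_s: 39.93
tcp_pos: [0.4472, -0.2307, 0.1837]
orientation: [0.708, 0.706, -0.0, 0.0]
force: [1.1, -0.3, 0.1]
width: 0.0941
finger_force: 0.0
```

Request:
play_rows(
  deltas=[
    [[0, 0, 0, 0.001, 0.035, 0, 0], [0, 0, 0, 0.002, 0.07, 0, 0], [0, 0, 0, 0.003, 0.105, 0, 0], [0, 0, 0, 0.004, 0.14, 0, 0], [0, 0, 0, 0.005, 0.175, 0, 0]],
  ],
)

```text
time_s: 40.35
tcp_pos: [0.4512, -0.0902, 0.1838]
orientation: [0.708, 0.706, -0.0, 0.0]
force: [0.4, -0.4, 1.1]
width: 0.0943
finger_force: 0.0
```

Request:
play_rows(
  deltas=[
    [[0, 0, 0, 0.001, 0.03, 0, 0], [0, 0, 0, 0.001, 0.06, 0, 0], [0, 0, 0, 0.001, 0.08, 0, 0], [0, 0, 0, 0.001, 0.1, 0, 0], [0, 0, 0, 0.001, 0.109, 0, 0]],
  ],
)

```text
time_s: 40.77
tcp_pos: [0.4522, -0.0023, 0.1839]
orientation: [0.707, 0.707, 0.0, 0.0]
force: [-0.3, 0.4, -0.4]
width: 0.0939
finger_force: 0.0
```

Request:
play_rows(
  deltas=[
    [[0, 0, 0, 0, 0, 0, 0], [0, 0, 0, 0, 0, 0, 0], [0, 0, 0, 0, 0, 0, 0], [0, 0, 0, 0, 0, 0, 0], [0, 0, 0, 0, 0, 0, 0]],
  ],
)

```text
time_s: 41.18
tcp_pos: [0.4523, -0.0052, 0.1838]
orientation: [0.709, 0.706, -0.0, -0.0]
force: [-0.7, 0.3, -0.2]
width: 0.094
finger_force: 0.0
```

```bash
python3 - <<'E'
from det import *
s=snap('scene','s17');w=snap('wrist','w17');t=snap('top','t17');st=r.state();print(st['tcp_pos'],st['time_s'],st['width'])
print(np.round(blobs(s,'amber',60,4000,(250,80,450,300)),1).tolist())
for P in((.4435,-.365,.004),(.4435,-.365,.104)):print(proj(s,P))
print(np.round(blobs(w,'amber',200,9000),0).tolist(),[proj(w,(.4525,-.005,z)).round(0).tolist() for z in(0,.1)])
E
```

```text
[ 0.45226064 -0.00476521  0.18383073] 41.3333 0.09365697249086102
[[290.2, 133.3, 250.0, 80.0, 92.0, 105.0, 3997.0], [314.0, 184.2, 293.0, 171.0, 44.0, 27.0, 219.0], [378.4, 242.2, 362.0, 208.0, 35.0, 70.0, 1331.0], [253.0, 234.9, 250.0, 224.0, 9.0, 20.0, 103.0]]
[318.48711455 149.67771219]
[318.19485332 127.47406743]
[[621.0, 41.0, 600.0, 21.0, 40.0, 38.0, 653.0], [411.0, 126.0, 370.0, 95.0, 80.0, 64.0, 3725.0], [623.0, 209.0, 612.0, 128.0, 20.0, 142.0, 1119.0], [319.0, 201.0, 290.0, 163.0, 59.0, 73.0, 2842.0]] [[319.0, 184.0], [318.0, 206.0]]
```

Request:
play_rows(
  deltas=[
    [[0, 0, 0, 0, 0, -0.01, 0.2], [0, 0, 0, 0, 0, -0.04, 0.2], [0, 0, 0, 0, 0, -0.065, 0.2], [0, 0, 0, 0, 0, -0.09, 0.2], [0, 0, 0, 0, 0, -0.12, 0.2]],
  ],
)

```text
time_s: 41.75
tcp_pos: [0.4524, -0.0043, 0.0869]
orientation: [0.708, 0.706, 0.0, 0.0]
force: [1.5, -0.1, 0.2]
width: 0.0751
finger_force: 0.0
```

Request:
play_rows(
  deltas=[
    [[0, 0, 0, 0, 0, -0.03, 0.2], [0, 0, 0, 0, 0, -0.0435, 0.3], [0, 0, 0, 0, 0, -0.0435, 0.6], [0, 0, 0, 0, 0, -0.0435, 0.8], [0, 0, 0, 0, 0, -0.0435, 0.8]],
  ],
)

```text
time_s: 42.17
tcp_pos: [0.4528, -0.0043, 0.054]
orientation: [0.708, 0.706, 0.0, 0.0]
force: [-0.6, -0.1, -2.1]
width: 0.055
finger_force: 25.0
```

Request:
play_rows(
  deltas=[
    [[0, 0, 0, 0, 0, 0, 0.8], [0, 0, 0, 0, 0, 0, 0.8], [0, 0, 0, 0, 0, 0, 0.8], [0, 0, 0, 0, 0, 0, 0.8], [0, 0, 0, 0, 0, 0, 0.8]],
  ],
)

```text
time_s: 42.58
tcp_pos: [0.4526, -0.0045, 0.0535]
orientation: [0.708, 0.706, 0.0, 0.0]
force: [-1.3, -0.7, 5.9]
width: 0.0545
finger_force: 25.0
```

Request:
play_rows(
  deltas=[
    [[0, 0, 0, 0, 0, 0.02, 0.8], [0, 0, 0, 0, 0, 0.055, 0.8], [0, 0, 0, 0, 0, 0.09, 0.8], [0, 0, 0, 0, 0, 0.125, 0.8], [0, 0, 0, 0, 0, 0.16, 0.8]],
  ],
)

```text
time_s: 43.0
tcp_pos: [0.4519, -0.0042, 0.1824]
orientation: [0.708, 0.706, -0.0, -0.0]
force: [0.6, -0.2, -3.2]
width: 0.0547
finger_force: 25.0
```

Request:
play_rows(
  deltas=[
    [[0, 0, 0, -0.001, -0.02, 0, 0.8], [0, 0, 0, -0.002, -0.055, 0, 0.8], [0, 0, 0, -0.003, -0.09, 0, 0.8], [0, 0, 0, -0.005, -0.13, 0, 0.8], [0, 0, 0, -0.006, -0.175, 0, 0.8]],
  ],
)

```text
time_s: 43.42
tcp_pos: [0.4471, -0.1451, 0.1813]
orientation: [0.708, 0.707, 0.0, 0.0]
force: [1.0, -0.2, -2.0]
width: 0.0547
finger_force: 25.0
```

Request:
play_rows(
  deltas=[
    [[0, 0, 0, -0.001, -0.04, 0, 0.8], [0, 0, 0, -0.002, -0.08, 0, 0.8], [0, 0, 0, -0.003, -0.12, 0, 0.8], [0, 0, 0, -0.004, -0.15, 0, 0.8], [0, 0, 0, -0.005, -0.171, 0, 0.8]],
  ],
)

```text
time_s: 43.83
tcp_pos: [0.4427, -0.2838, 0.1809]
orientation: [0.709, 0.705, -0.0, -0.0]
force: [-0.1, 0.2, -1.9]
width: 0.0547
finger_force: 25.0
```

Request:
play_rows(
  deltas=[
    [[0, 0, 0, 0, 0, 0, 0.8], [0, 0, 0, 0, 0, 0, 0.8], [0, 0, 0, 0, 0, 0, 0.8], [0, 0, 0, 0, 0, 0, 0.8], [0, 0, 0, 0, 0, 0, 0.8]],
  ],
)

```text
time_s: 44.25
tcp_pos: [0.4437, -0.2802, 0.1812]
orientation: [0.708, 0.707, 0.0, 0.0]
force: [0.6, 1.1, -2.4]
width: 0.0548
finger_force: 25.0
```

```bash
python3 - <<'E'
from det import *
w=snap('wrist','w18');s=snap('scene','s18');st=r.state();print(st['tcp_pos'],st['width'],st['finger_force'])
print(np.round([proj(w,(.4845,-.25,.048)),proj(w,(.4435,-.2405,.048))],0).tolist())
for z in(-.053,-.003,.047): print(proj(s,st['tcp_pos']+[0,0,z]).round(1))
print(np.round(blobs(s,'amber',60,4000,(280,60,450,180)),1).tolist())
E
```

```text
[ 0.44362829 -0.28058157  0.18118164] 0.05472597949268139 24.9747633934021
[[359.0, 164.0], [318.0, 155.0]]
[333.2 140. ]
[333.5 127.8]
[333.8 114.7]
[[312.1, 136.1, 280.0, 79.0, 73.0, 101.0, 3133.0]]
```

Request:
play_rows(
  deltas=[
    [[0, 0, 0, 0, -0.002, -0.02, 0.8], [0, 0, 0, 0, -0.002, -0.05, 0.8], [0, 0, 0, 0, -0.002, -0.085, 0.8], [0, 0, 0, 0, -0.002, -0.115, 0.8], [0, 0, 0, 0, -0.002, -0.135, 0.8]],
  ],
)

```text
time_s: 44.77
tcp_pos: [0.4428, -0.282, 0.0711]
orientation: [0.708, 0.706, -0.0, -0.001]
force: [-0.3, 0.0, -1.9]
width: 0.0544
finger_force: 25.0
```

Request:
play_rows(
  deltas=[
    [[0, 0, 0, 0, 0, -0.005, 0.8], [0, 0, 0, 0, 0, -0.01, 0.8], [0, 0, 0, 0, 0, -0.015, 0.8], [0, 0, 0, 0, 0, -0.018, 0.8], [0, 0, 0, 0, 0, -0.018, 0.8]],
  ],
)

```text
time_s: 45.18
tcp_pos: [0.4438, -0.2829, 0.0591]
orientation: [0.708, 0.706, 0.0, 0.0]
force: [-0.5, -0.4, -2.9]
width: 0.0547
finger_force: 25.0
```

Request:
play_rows(
  deltas=[
    [[0, 0, 0, 0, 0, -0.001, 0.8], [0, 0, 0, 0, 0, -0.002, 0.8], [0, 0, 0, 0, 0, -0.0025, 0.8], [0, 0, 0, 0, 0, -0.0025, 0.8], [0, 0, 0, 0, 0, -0.0025, 0.8]],
  ],
)

```text
time_s: 45.6
tcp_pos: [0.4438, -0.2831, 0.0575]
orientation: [0.708, 0.706, -0.0, 0.001]
force: [-3.3, 1.9, 8.7]
width: 0.0548
finger_force: 25.1
```

Request:
play_rows(
  deltas=[
    [[0, 0, 0, 0, 0, 0, 0.6], [0, 0, 0, 0, 0, 0, 0.3], [0, 0, 0, 0, 0, 0, 0.2], [0, 0, 0, 0, 0, 0, 0.2], [0, 0, 0, 0, 0, 0, 0.2]],
  ],
)

```text
time_s: 46.02
tcp_pos: [0.4436, -0.2828, 0.0568]
orientation: [0.708, 0.706, 0.0, 0.0]
force: [0.1, -0.8, -0.3]
width: 0.0744
finger_force: 0.0
```

Request:
play_rows(
  deltas=[
    [[0, 0, 0, 0, 0, 0.02, 0.2], [0, 0, 0, 0, 0, 0.055, 0.2], [0, 0, 0, 0, 0, 0.09, 0.2], [0, 0, 0, 0, 0, 0.125, 0.1], [0, 0, 0, 0, 0, 0.16, 0]],
  ],
)

```text
time_s: 46.43
tcp_pos: [0.4433, -0.2826, 0.186]
orientation: [0.708, 0.706, 0.0, -0.0]
force: [0.2, 0.5, -1.3]
width: 0.0851
finger_force: 0.0
```

Request:
play_rows(
  deltas=[
    [[0, 0, 0, 0.005, 0.02, 0, 0], [0, 0, 0, 0.014, 0.055, 0, 0], [0, 0, 0, 0.024, 0.09, 0, 0], [0, 0, 0, 0.034, 0.125, 0, 0], [0, 0, 0, 0.0435, 0.1625, 0, 0]],
  ],
)

```text
time_s: 46.85
tcp_pos: [0.4784, -0.1518, 0.1848]
orientation: [0.708, 0.706, 0.0, 0.0]
force: [1.6, 0.6, -0.4]
width: 0.0936
finger_force: 0.0
```

Request:
play_rows(
  deltas=[
    [[0, 0, 0, 0.009, 0.035, 0, 0], [0, 0, 0, 0.018, 0.07, 0, 0], [0, 0, 0, 0.027, 0.1, 0, 0], [0, 0, 0, 0.036, 0.135, 0, 0], [0, 0, 0, 0.045, 0.17, 0, 0]],
  ],
)

```text
time_s: 47.27
tcp_pos: [0.5144, -0.0156, 0.1848]
orientation: [0.708, 0.706, 0.0, 0.0]
force: [1.6, -0.7, -0.6]
width: 0.0938
finger_force: 0.0
```

Request:
play_rows(
  deltas=[
    [[0, 0, 0, 0.009, 0.03, 0, 0], [0, 0, 0, 0.016, 0.055, 0, 0], [0, 0, 0, 0.022, 0.08, 0, 0], [0, 0, 0, 0.027, 0.1, 0, 0], [0, 0, 0, 0.027, 0.1, 0, 0]],
  ],
)

```text
time_s: 47.68
tcp_pos: [0.5362, 0.0669, 0.1848]
orientation: [0.707, 0.707, 0.001, -0.0]
force: [-0.2, 0.1, 0.3]
width: 0.0937
finger_force: 0.0
```

Request:
play_rows(
  deltas=[
    [[0, 0, 0, 0, 0, 0, 0], [0, 0, 0, 0, 0, 0, 0], [0, 0, 0, 0, 0, 0, 0], [0, 0, 0, 0, 0, 0, 0], [0, 0, 0, 0, 0, 0, 0]],
  ],
)

```text
time_s: 48.1
tcp_pos: [0.5358, 0.0624, 0.1847]
orientation: [0.709, 0.706, -0.0, 0.0]
force: [-0.7, -0.5, 0.3]
width: 0.0942
finger_force: 0.0
```

```bash
python3 - <<'E'
from det import *
s=snap('scene','s19');w=snap('wrist','w19');st=r.state();print(st['tcp_pos'],st['time_s'],st['width'])
print(np.round(blobs(s,'amber',60,4000,(325,180,450,340)),1).tolist())
print(np.round(blobs(w,'amber',200,9000),0).tolist(),[proj(w,(.536,.063,z)).round(0).tolist() for z in(0,.1)])
E
```

```text
[0.53584928 0.06274477 0.18468774] 48.2 0.09390933650766418
[[373.2, 258.6, 362.0, 241.0, 24.0, 37.0, 687.0], [439.4, 328.3, 426.0, 315.0, 24.0, 25.0, 476.0]]
[[505.0, 147.0, 459.0, 130.0, 87.0, 44.0, 1438.0], [317.0, 201.0, 288.0, 164.0, 59.0, 71.0, 2827.0], [548.0, 252.0, 543.0, 233.0, 11.0, 36.0, 252.0]] [[318.0, 183.0], [318.0, 206.0]]
```

Request:
play_rows(
  deltas=[
    [[0, 0, 0, 0, 0, -0.02, 0.1], [0, 0, 0, 0, 0, -0.05, 0.2], [0, 0, 0, 0, 0, -0.08, 0.2], [0, 0, 0, 0, 0, -0.11, 0.2], [0, 0, 0, 0, 0, -0.135, 0.2]],
  ],
)

```text
time_s: 48.62
tcp_pos: [0.5355, 0.0629, 0.0752]
orientation: [0.708, 0.706, -0.0, -0.0]
force: [0.8, 0.3, -0.6]
width: 0.0749
finger_force: 0.0
```

Request:
play_rows(
  deltas=[
    [[0, 0, 0, 0, 0, -0.02, 0.2], [0, 0, 0, 0, 0, -0.0295, 0.3], [0, 0, 0, 0, 0, -0.0295, 0.6], [0, 0, 0, 0, 0, -0.0295, 0.8], [0, 0, 0, 0, 0, -0.0295, 0.8]],
  ],
)

```text
time_s: 49.03
tcp_pos: [0.5364, 0.0633, 0.054]
orientation: [0.708, 0.706, 0.0, 0.0]
force: [0.5, 0.7, -1.3]
width: 0.0544
finger_force: 24.9
```

Request:
play_rows(
  deltas=[
    [[0, 0, 0, 0, 0, 0, 0.8], [0, 0, 0, 0, 0, 0, 0.8], [0, 0, 0, 0, 0, 0, 0.8], [0, 0, 0, 0, 0, 0, 0.8], [0, 0, 0, 0, 0, 0, 0.8]],
  ],
)

```text
time_s: 49.45
tcp_pos: [0.5363, 0.0633, 0.0537]
orientation: [0.708, 0.706, 0.0, 0.0]
force: [-1.5, -0.9, 7.0]
width: 0.054
finger_force: 25.0
```

Request:
play_rows(
  deltas=[
    [[0, 0, 0, 0, 0, 0.02, 0.8], [0, 0, 0, 0, 0, 0.055, 0.8], [0, 0, 0, 0, 0, 0.09, 0.8], [0, 0, 0, 0, 0, 0.125, 0.8], [0, 0, 0, 0, 0, 0.16, 0.8]],
  ],
)

```text
time_s: 49.87
tcp_pos: [0.5356, 0.0633, 0.1825]
orientation: [0.708, 0.706, -0.0, -0.0]
force: [0.6, -0.4, -2.5]
width: 0.0543
finger_force: 24.9
```

Request:
play_rows(
  deltas=[
    [[0, 0, 0, 0.004, -0.02, 0, 0.8], [0, 0, 0, 0.011, -0.055, 0, 0.8], [0, 0, 0, 0.018, -0.09, 0, 0.8], [0, 0, 0, 0.025, -0.125, 0, 0.8], [0, 0, 0, 0.033, -0.16, 0, 0.8]],
  ],
)

```text
time_s: 50.28
tcp_pos: [0.5622, -0.0661, 0.1813]
orientation: [0.708, 0.706, -0.0, 0.0]
force: [0.8, -0.4, -1.5]
width: 0.0542
finger_force: 24.9
```

Request:
play_rows(
  deltas=[
    [[0, 0, 0, 0.007, -0.034, 0, 0.8], [0, 0, 0, 0.014, -0.068, 0, 0.8], [0, 0, 0, 0.021, -0.102, 0, 0.8], [0, 0, 0, 0.028, -0.136, 0, 0.8], [0, 0, 0, 0.035, -0.17, 0, 0.8]],
  ],
)

```text
time_s: 50.7
tcp_pos: [0.5902, -0.2022, 0.1811]
orientation: [0.708, 0.706, -0.0, -0.0]
force: [-0.1, -0.5, -1.2]
width: 0.0543
finger_force: 24.9
```

Request:
play_rows(
  deltas=[
    [[0, 0, 0, 0.006, -0.03, 0, 0.8], [0, 0, 0, 0.012, -0.055, 0, 0.8], [0, 0, 0, 0.017, -0.08, 0, 0.8], [0, 0, 0, 0.021, -0.1, 0, 0.8], [0, 0, 0, 0.021, -0.1015, 0, 0.8]],
  ],
)

```text
time_s: 51.12
tcp_pos: [0.6068, -0.2857, 0.1806]
orientation: [0.709, 0.705, -0.0, 0.0]
force: [0.1, -0.7, -2.3]
width: 0.0544
finger_force: 24.9
```

Request:
play_rows(
  deltas=[
    [[0, 0, 0, 0, 0, 0, 0.8], [0, 0, 0, 0, 0, 0, 0.8], [0, 0, 0, 0, 0, 0, 0.8], [0, 0, 0, 0, 0, 0, 0.8], [0, 0, 0, 0, 0, 0, 0.8]],
  ],
)

```text
time_s: 51.53
tcp_pos: [0.6072, -0.2812, 0.1813]
orientation: [0.708, 0.706, 0.0, 0.0]
force: [-0.2, 0.1, -1.8]
width: 0.054
finger_force: 24.9
```

Request:
play_rows(
  deltas=[
    [[0, 0, 0, 0, 0, -0.02, 0.8], [0, 0, 0, 0, 0, -0.05, 0.8], [0, 0, 0, 0, 0, -0.085, 0.8], [0, 0, 0, 0, 0, -0.115, 0.8], [0, 0, 0, 0, 0, -0.135, 0.8]],
  ],
)

```text
time_s: 51.95
tcp_pos: [0.6061, -0.2812, 0.0708]
orientation: [0.708, 0.706, -0.0, -0.001]
force: [-1.1, 0.3, -1.5]
width: 0.0544
finger_force: 24.9
```

Request:
play_rows(
  deltas=[
    [[0, 0, 0, 0, 0, -0.005, 0.8], [0, 0, 0, 0, 0, -0.01, 0.8], [0, 0, 0, 0, 0, -0.015, 0.8], [0, 0, 0, 0, 0, -0.018, 0.8], [0, 0, 0, 0, 0, -0.018, 0.8]],
  ],
)

```text
time_s: 52.37
tcp_pos: [0.6074, -0.2821, 0.0591]
orientation: [0.708, 0.706, 0.0, 0.0]
force: [-0.1, 0.7, -1.8]
width: 0.0541
finger_force: 24.9
```

Request:
play_rows(
  deltas=[
    [[0, 0, 0, 0, 0, -0.001, 0.8], [0, 0, 0, 0, 0, -0.002, 0.8], [0, 0, 0, 0, 0, -0.0025, 0.8], [0, 0, 0, 0, 0, -0.0025, 0.8], [0, 0, 0, 0, 0, -0.0025, 0.8]],
  ],
)

```text
time_s: 52.78
tcp_pos: [0.6075, -0.2822, 0.0578]
orientation: [0.708, 0.706, 0.0, 0.001]
force: [-3.9, 0.0, 6.6]
width: 0.0543
finger_force: 25.0
```

Landed. Release, rise and move back towards the middle, high, for a final check.

Request:
play_rows(
  deltas=[
    [[0, 0, 0, 0, 0, 0, 0.6], [0, 0, 0, 0, 0, 0, 0.3], [0, 0, 0, 0, 0, 0, 0.2], [0, 0, 0, 0, 0, 0, 0.2], [0, 0, 0, 0, 0, 0, 0.2]],
  ],
)

```text
time_s: 53.2
tcp_pos: [0.6072, -0.282, 0.0568]
orientation: [0.708, 0.706, 0.0, 0.0]
force: [0.2, 0.3, -0.2]
width: 0.0745
finger_force: 0.0
```

Request:
play_rows(
  deltas=[
    [[0, 0, 0, 0, 0, 0.02, 0.2], [0, 0, 0, 0, 0, 0.055, 0.2], [0, 0, 0, 0, 0, 0.09, 0.2], [0, 0, 0, 0, 0, 0.13, 0.1], [0, 0, 0, 0, 0, 0.17, 0]],
  ],
)

```text
time_s: 53.62
tcp_pos: [0.6068, -0.2818, 0.1939]
orientation: [0.708, 0.706, -0.0, -0.0]
force: [-0.2, -0.3, 0.3]
width: 0.0855
finger_force: 0.0
```

Request:
play_rows(
  deltas=[
    [[0, 0, 0, -0.015, 0.02, 0.03, 0], [0, 0, 0, -0.03, 0.045, 0.06, 0], [0, 0, 0, -0.05, 0.065, 0.09, 0], [0, 0, 0, -0.065, 0.085, 0.12, 0], [0, 0, 0, -0.08, 0.1, 0.15, 0]],
  ],
)

```text
time_s: 54.03
tcp_pos: [0.5423, -0.2004, 0.3139]
orientation: [0.708, 0.706, 0.0, 0.0]
force: [0.3, 0.2, 0.7]
width: 0.0937
finger_force: 0.0
```

Request:
play_rows(
  deltas=[
    [[0, 0, 0, 0, 0, 0, 0], [0, 0, 0, 0, 0, 0, 0], [0, 0, 0, 0, 0, 0, 0], [0, 0, 0, 0, 0, 0, 0], [0, 0, 0, 0, 0, 0, 0]],
  ],
)

```text
time_s: 54.45
tcp_pos: [0.5429, -0.2024, 0.3114]
orientation: [0.708, 0.706, -0.0, -0.001]
force: [-0.1, 0.7, 1.0]
width: 0.0941
finger_force: 0.0
```

```bash
python3 - <<'E'
from det import *
s=snap('scene','s20');w=snap('wrist','w20');t=snap('top','t20');st=r.state();print(st['tcp_pos'],st['time_s'],st['width'],st['finger_force'])
s0=load('scene0')
for n,p,c in(('green',(.6065,-.365),'green'),('c',(.4435,-.365),0),('d',(.4435,-.283),0),('b',(.607,-.282),0)):
    # floor & rim colour at predicted positions
    print(n,[(proj(k,(*p,.012)).round(0).tolist(),k['img'][tuple(proj(k,(*p,.012)).round(0).astype(int)[::-1])].tolist()) for k in(s,w)])
hsv=cv2.cvtColor(w['img'],cv2.COLOR_RGB2HSV)
print('green w',np.round(blobs(w,'green',60,8000),0).tolist())
for p in((.6065,-.365),(.4435,-.365),(.4435,-.283),(.607,-.282)):
    print([proj(w,(*p,z)).round(0).tolist() for z in(.012,.104)])
print('amber w',np.round(blobs(w,'amber',200,9000),0).tolist())
print('scene tub',np.round(blobs(s,'amber',100,4000,(400,290,500,370)),0).tolist())
for nm,z in(('scene',s),):
    for roi in((335,255,365,320),(240,70,330,140),(310,245,345,280),(225,250,320,360)):
        x0,y0,x1,y1=roi;d=np.abs(z['img'][y0:y1,x0:x1].astype(int)-s0['img'][y0:y1,x0:x1]).max(2);print(roi,(d>45).sum())
cv2.imwrite('pics/last.png',w['img'][...,::-1])
E
```

```text
[ 0.54303163 -0.20212399  0.31187867] 54.6 0.09383674363684265 0.0
green [([272.0, 169.0], [51, 99, 54]), ([357.0, 266.0], [60, 91, 54])]
c [([318.0, 148.0], [119, 61, 16]), ([260.0, 267.0], [109, 59, 34])]
d [([332.0, 165.0], [119, 60, 16]), ([257.0, 220.0], [114, 68, 42])]
b [([285.0, 188.0], [119, 61, 17]), ([359.0, 219.0], [119, 72, 44])]
green w [[362.0, 281.0, 345.0, 256.0, 39.0, 46.0, 708.0]]
[[357.0, 266.0], [365.0, 296.0]]
[[260.0, 267.0], [248.0, 296.0]]
[[257.0, 220.0], [244.0, 241.0]]
[[359.0, 219.0], [368.0, 240.0]]
amber w [[512.0, 82.0, 508.0, 30.0, 9.0, 106.0, 659.0], [303.0, 250.0, 230.0, 201.0, 159.0, 102.0, 8754.0], [283.0, 360.0, 213.0, 335.0, 141.0, 50.0, 4146.0]]
scene tub [[441.0, 333.0, 426.0, 315.0, 31.0, 37.0, 794.0]]
(335, 255, 365, 320) 96
(240, 70, 330, 140) 1374
(310, 245, 345, 280) 0
(225, 250, 320, 360) 0
```

```bash
python3 -c "
from station import r
print(r.sign_off())"
```

```text
the job is handed in; nothing more can be done
None
```

I handed the job in at about 55 s; the interface gave no verdict. I scrubbed the green jar three times and stood the brush back in its crock, then stood the green jar and three sound amber jars in the caddy's corner cells and set the one chipped jar in the tub. The last images show each jar where I set it, but after an early look at the brush I did not measure its final lean or the turntable items again.

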